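Put the spare nest away under its keeper bar

ROBOT

A 6-joint arm with a two-finger parallel gripper is mounted at the origin on a cart in front of the work surface, level with it; the furniture and walls round the work are solid. World frame = base frame: x ahead of the robot, y to its left, z up, the work surface at z = 0. Lengths are in m, angles in rad, forces in N, time in s.
With the tool pointing down it reaches from about 0.25 to 0.725 m from the base axis. Payload 9.7 kg.
Tool frame: the origin (TCP) lies on the mounting face of the last link; the fingertips stand 173 mm ahead of it and the grasp point (between the pads) lies 155 mm ahead of it (env.nose_length is the z of the fingertips in the tool frame, in m); z points along the fingers, x is the direction in which the jaws open and shut, and the axes are right-handed (so a half turn about z gives the same grasp; the last joint's range is limited). The gripper opens to 85 mm and grips with 20 to 120 N. Pads are 22 mm wide; open, the fingers measure 114 mm over their backs; the gripper's body (76 mm by 85 mm) begins 54 mm behind the grasp point. The pads swing forward as they close: fully open they stand 13 mm farther back than shut.
Start: joints at [1.164, 0.087, 0.176, 1.66, 0, 1.571], TCP at [0.218, 0.505, 0.405] pointing down, gripper open.
Joint ranges: [-3.13, 3.13], [-0.85, 1.81], [-1.15, 1.24], [-2.2, 2.28], [-1.44, 1.52], [-3.14, 3.14]. Speed limits (rad/s): [2.22, 2.22, 2.57, 3.14, 3.14, 3.14].

INTERFACE

Orientations are given as a rotation vector (axis times angle).
In Python, from rig import status, viewer, workorder, env gives the robot as it stands.
- The arm moves only by the tool arm_command, never from a script. Its argument "moves" is a list of rows, each an object with "offset": the shift along the tool's x, y, z in mm, a list of three; "turn": the turn about the tool's z in rad. A call has 1 to 5 rows; each row is the pose to reach, as a shift and turn from the pose measured when the call began, along the tool's axes at that moment; what a row does not reach only later rows make up. A row lasts 1/10 s, in which the tool goes at most 50 mm and 8.59 degrees, less where a joint would pass 70% of its speed; a pose out of reach is approached as far as the arm can. A call with a gripper value outside its range is refused whole. "claw" is the closure, from -1 (fully open) to 1 (shut), set as the call begins (left out, the last holds). The fingers move at their own pace and stop on an object; "newtons" is the grip in N (left out, the last holds). Time passes only in rows, so rows that repeat a pose let the fingers close. It gives the time, the measured TCP pose, the force and the opening at its end, in the units of the state.
- status.state(): the state, without advancing time (a new reading comes with each control period).
- viewer.grab_frame(name): name is "side" or "top"; returns a dict with "image" (480x640x3 uint8, red, green, blue), "fx", "fy", "cx", "cy" (pixels), "R" (3x3) and "t" (3): a world point X has camera coordinates R X + t. Camera axes: x right, y down, z forward; pixel columns grow to the right and rows downward; lengths in m; the calibration is good to about 2 mm. A picture is of the moment at which its call begins. There is no depth.
- workorder.sign_off(): hands the job in, once; it reports no verdict.
The state is a dict: "clock": time; "joints": joint angles; "joint_velocities": joint speeds; "joint_efforts": joint torques, N m; "eef_pos": TCP position; "ee_rot": TCP orientation; "wrist_force": force on the tool from outside, world axes, zero at the start; "ft_torque": the same for the moment, N m; "width": finger opening in m.
Only numpy, scipy, OpenCV 4.12 (cv2) and the standard library are available. Lean on these libraries where they do the work, as an engineer would, in place of code of your own. Each camera call takes 0.05 s, during which the arm holds its last target.

TASK

Put the spare nest away in the metal storage cradle: lay the nest flat on the channel floor between the two stop ribs, then lay the keeper bar in the cross slot over it, then slide the bolt fully across the end of the bar. The rack leaves only the nest's long sides free and the channel only its ends, so set the nest down on the bench on the way to change grip. Lower the nest and bar into place rather than dropping them, and leave the spray can, oil bottle and tape measure near the work standing where they are.

Things in the scene. Friction and masses are not known exactly. Their poses are not given: they have to be found in the camera images.
- nest: spare nest, loose, about 0.15 kg: grey block 44 (x) x 66 (y) x 16 mm with two pale fins on top (6 mm thick in x, 40 mm long, outer faces 32 mm apart, 8 mm high; 24 mm high over all). Origin at the centre of its underside. Starts in the rack, its x, y axes along the rack's. In the cradle either way round is right.
- rack: grey plastic rack fixed to the bench, 58 (x) x 94 (y) mm; origin at the centre of its underside. The nest stands on its floor, 5 mm above the bench. End cheeks 36 mm high, 9 mm thick, stand 2 mm off the nest's ends (inner faces y = +-35 mm). Sills (x = +-23.5 to 26.5 mm) with tops 9 mm above the bench run along its long sides, free above that.
- cradle: aluminium storage cradle fixed to the bench, 104 (x) x 140 (y) x 46 mm; origin at the centre of its underside. A channel 50 mm wide runs along y, open at the ends and above, between walls 46 mm high and 27 mm thick (x = +-25 to 52 mm). A thin bolt track along the outer edge of the +x wall reaches 54.5 mm high.
- cradle_floor (a point): centre of the channel floor, 6 mm above the bench: the nest's underside lies centred here, its y axis along the cradle's y. Two black stop ribs 4 mm high cross the floor at y = +-36 to 40 mm; the nest lies between them (3 mm play each end, 3 mm each side).
- cradle_slot (a point): centre of the cross slot's floor, 32 mm above the bench. The slot, 93 mm long in x and 24 mm wide in y, is cut 14 mm deep into both walls; the seated keeper bar's underside is centred here (4.5 mm play each end, 2 mm each side), 2 mm above the nest's fins.
- keeper: keeper bar, loose, about 0.12 kg: steel bar 84 (x) x 20 (y) x 14 mm with a black grip ridge on top in the middle (34 in x, 12 in y, 16 mm high; 30 mm high over all). Origin at the centre of its underside. Starts flat on the bench, ridge up. Seated, its x axis lies along the cradle's x; either way round is right.
- bolt (a joint): travel of the sliding bolt along the cradle's +y, m: 0 = open, 0.040 = fully shut across the end of the keeper bar. Over about 0.012 its plate covers the slot and the bar cannot go in. Starts anywhere from 0 to 0.010, clear of the slot; stays where it is left; takes 1 to 2 N to slide.
- bolt_knob (a point): middle of the bolt's upright black knob, 13 mm in diameter, from 54 to 74 mm above the bench (this point: 64 mm). In the cradle's frame at x = 36 mm, y = -40 mm + travel. The bolt plate under it is 30 mm long in y and covers x = 29 to 49 mm, underside 48 mm above the bench.
- spray_can: spray can beside the cradle, nearer the robot than the one by the drawers; 53 mm in diameter, 166 mm high, standing loose; origin at the centre of its underside. Not to be disturbed.
- oil_bottle: oil bottle, 46 mm in diameter, 132 mm high, standing loose; origin at the centre of its underside. Not to be disturbed.
- tape_measure: tape measure standing loose, 35 (x) x 81 (y) x 65 mm; origin at the centre of its underside. Not to be disturbed. Behind it the bench's fixed toggle clamp fixture, with a red handle that points to the right, takes up x 0.52 to 0.64, y 0.20 to 0.46 m, under 0.1 m high.
There are look-alikes about, which are no part of the job. Leave any orange look-alike of the nest alone.

How it is judged:
By the outcome, as a careful person would: the job done as asked, in the order asked, and still so for the second after the job is handed in, with the robot touching nothing.
It also fails if it takes over 72 s, if anything falls off the work surface, if the arm or the gripper's body presses on something with over 40 N, if the wrist force passes 120 N, or if a joint passes its speed limit or range.

## Working session

There is one attempt and no reset: what is moved stays moved. The work goes in short steps, Python scripts to look and compute and a tool call to move; the robot and the scene stay as the last step left them, time stands still between calls to the robot, and variables do not carry over. Pictures are saved under pics/ and viewed, and the job is handed in when it is done.

Besides the shell and the picture viewer there is one more tool, called after "Call:" as name(argument=value, ...) on one line, values as JSON. arm_command: Moves the arm, as the interface text tells. Its arguments: {"type":"object","properties":{"moves":{"type":"array"},"claw":{"type":"number"},"newtons":{"type":"number"}},"required":["moves"]}

```bash
ls; mkdir -p pics; python3 - <<'E'
from rig import status, viewer, env
import cv2,numpy as np,pickle
s=status.state();print(s)
for n in("side","top"):
    f=viewer.grab_frame(n);pickle.dump(f,open(f"pics/{n}0.pkl","wb"))
    cv2.imwrite(f"pics/{n}0.png",cv2.cvtColor(f["image"],cv2.COLOR_RGB2BGR))
    print(n,f["fx"],f["fy"],f["cx"],f["cy"],np.round(f["R"],4).tolist(),f["t"], -np.array(f["R"]).T@f["t"])
print(status.state()["clock"])
E
```

```text
pics
{'clock': 0.0, 'joints': array([ 1.16398342e+00,  8.74777653e-02,  1.75106387e-01,  1.65978836e+00,
       -8.58418727e-06,  1.57076108e+00]), 'joint_velocities': array([ 1.53906501e-04, -9.32996150e-04, -1.43250301e-03, -1.99318370e-06,
       -3.89536568e-04, -8.20851704e-05]), 'joint_efforts': array([-2.44154013e-03, -5.20398724e+01,  4.64800286e+01,  1.64280779e-02,
       -1.34488441e-04, -1.10992593e-05]), 'eef_pos': array([0.21762875, 0.50511564, 0.40395894]), 'ee_rot': array([ 2.62372775e+00,  1.72652849e+00, -1.78124908e-03]), 'wrist_force': array([ 0.56236179,  0.41124755, -0.78770355]), 'ft_torque': array([ 0.05922779, -0.02248182,  0.02729622]), 'width': 0.08545521323246066}
side 518.0481657340083 518.0481657340083 317.71408280986157 238.9738843962147 [[-0.9991, -0.0404, -0.0101], [-0.0196, 0.6707, -0.7414], [0.0367, -0.7406, -0.6709]] [ 0.5721537  -0.10426586  1.39404324] [0.51839739 1.12548016 0.86379761]
top 569.8524426485886 569.8524426485886 315.9634910166994 243.8331717410028 [[0.1031, -0.9947, 0.0002], [-0.9745, -0.1011, -0.2005], [0.1995, 0.0204, -0.9797]] [0.18107439 0.5786528  0.98223228] [0.34928007 0.21851422 1.07826816]
0.1
```

View pics/side0.png

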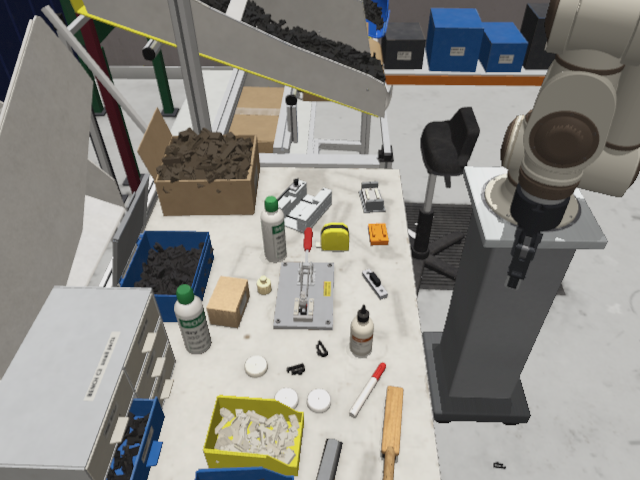

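View pics/top0.png

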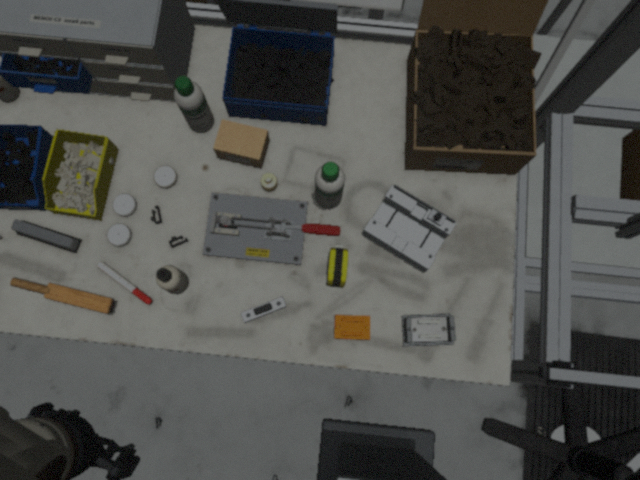

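```bash
python3 - <<'E'
import cv2,numpy as np
t=cv2.imread("pics/top0.png");s=cv2.imread("pics/side0.png")
a=cv2.convertScaleAbs(t[160:360,230:470],alpha=1.5)
cv2.imwrite("pics/topc.png",cv2.resize(a[10:130,110:240],None,fx=5,fy=5,interpolation=3)[:600,:800])
cv2.imwrite("pics/topd.png",cv2.resize(a[120:195,0:240],None,fx=3.3,fy=3.3,interpolation=3))
cv2.imwrite("pics/sidec.png",cv2.resize(s[170:310,260:400],None,fx=4.2,fy=4.2,interpolation=3))
E
```

```text
(no output)
```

View pics/topc.png

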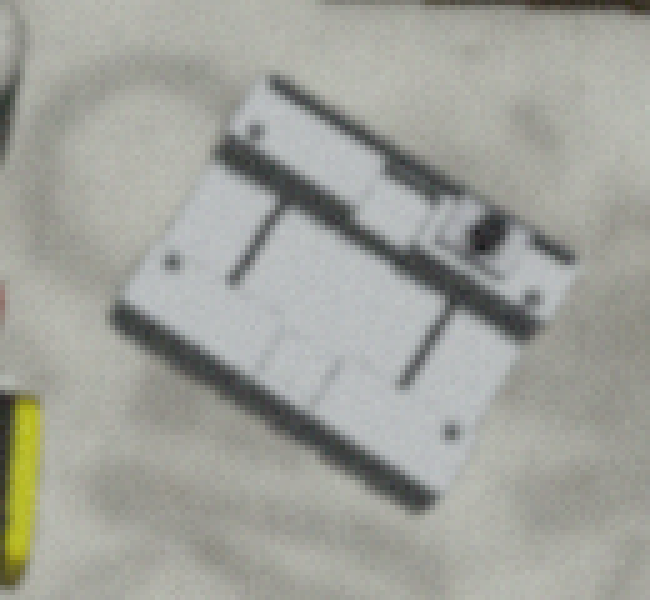

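View pics/topd.png

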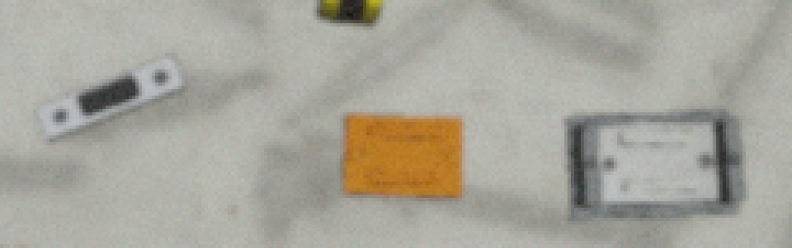

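View pics/sidec.png

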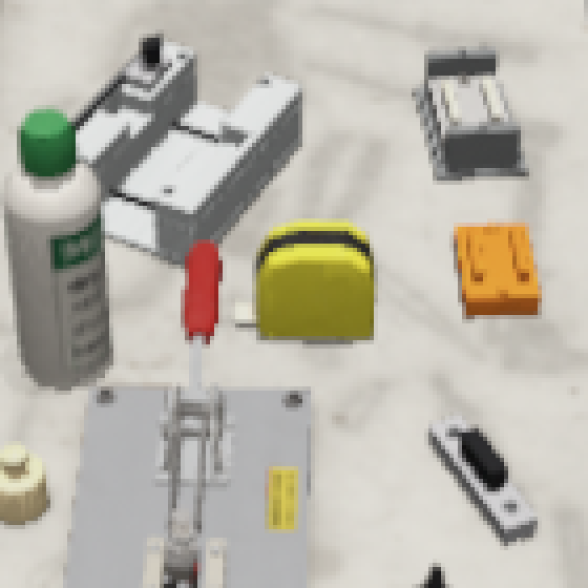

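The rack holding the grey nest is at top-view (428,330). Its orange look-alike is at (352,327). The cradle is at (408,228) with its knob at (437,217). The keeper, a pale bar with a black ridge, is at (264,309), and the grey block at (45,236) and the fixture are not it. In the close crop the rack block shows grey with pale fins between cheeks, so that is the nest.

```bash
cat > h.py <<'E'
import cv2,numpy as np,pickle
from scipy.ndimage import map_coordinates,gaussian_filter
def load(n,k=0): return pickle.load(open(f"pics/{n}{k}.pkl","rb"))
def snap(n,k):
    from rig import viewer
    f=viewer.grab_frame(n);pickle.dump(f,open(f"pics/{n}{k}.pkl","wb"));return f
def ray(f,uv,z):
    uv=np.atleast_2d(uv).astype(float);R=np.array(f["R"]);t=np.array(f["t"])
    d=np.c_[(uv[:,0]-f["cx"])/f["fx"],(uv[:,1]-f["cy"])/f["fy"],np.ones(len(uv))]@R
    c=-R.T@t; s=(z-c[2])/d[:,2]; return c+d*s[:,None]
def proj(f,X):
    X=np.atleast_2d(X)@np.array(f["R"]).T+np.array(f["t"])
    return np.c_[f["fx"]*X[:,0]/X[:,2]+f["cx"],f["fy"]*X[:,1]/X[:,2]+f["cy"]]
def edge(f,p0,p1,z,pol,r=4,a=.1,b=.9,mode="edge"):
    """subpixel edge near p0-p1; pol +1: brighter on the left-normal (-dy,dx) side. returns world pts"""
    g=gaussian_filter(cv2.cvtColor(f["image"],cv2.COLOR_RGB2GRAY).astype(float),.7)
    p0=np.array(p0,float);p1=np.array(p1,float);L=np.linalg.norm(p1-p0);d=(p1-p0)/L;n=np.array([-d[1],d[0]])
    o=np.arange(-r,r+.01,.1);P=[]
    for s in np.linspace(a,b,max(6,int(L))):
        q=p0+(p1-p0)*s+o[:,None]*n
        v=map_coordinates(g,[q[:,1],q[:,0]],order=3)
        w=np.gradient(v)*pol if mode=="edge" else -v
        w=w*np.exp(-(o/r)**2) if mode=="edge" else w
        i=np.argmax(w)
        if 0<i<len(o)-1:P.append(q[i])
    P=np.array(P)
    for _ in range(3):
        vx,vy,x0,y0=cv2.fitLine(P.astype(np.float32),cv2.DIST_HUBER,0,.01,.01).ravel()
        e=abs((P-[x0,y0])@[-vy,vx]); P=P[e<max(.5,2*np.median(e))]
    A=np.array([x0,y0]);v=np.array([vx,vy]);tt=(P-A)@v
    ends=np.array([A+v*tt.min(),A+v*tt.max()])
    return ray(f,ends,z),e.std(),len(P)
def rep(name,w):
    W,e,n=w;d=W[1]-W[0];m=W.mean(0)
    print(name,"mid",np.round(m[:2]*1e3,1),"dir deg",round(np.degrees(np.arctan2(d[1],d[0])),2),"n",n,"sd",round(e,2));return W
E
python3 - <<'E'
from h import *
f=load("top")
c=lambda x,y:(340+x/5,170+y/5)
S={}
def E(k,p,q,z,pol,**kw): S[k]=rep(k,edge(f,c(*p),c(*q),z,pol,r=2.5,**kw))
# direction left->right down: normal (-dy,dx) points down-left... 
E("x-52 z46",(115,303),(435,490),.046,-1)
E("x-52 z0",(110,318),(425,510),0,1)
E("x25 z46 a",(225,138),(350,208),.046,-1)
E("x25 z6",(215,155),(530,338),.006,1)
E("y-70 +x",(542,325),(577,262),.046,-1)
E("y-70 -x",(437,488),(520,345),.046,-1)
E("y70 -x",(117,300),(218,160),.046,1)
E("y70 +x",(228,135),(270,80),.046,1)
E("rib+",(290,205),(235,280),.010,1,mode="dark")
E("rib-",(455,305),(405,383),.010,1,mode="dark")
E2=lambda p:np.round(ray(f,c(*p),.074)*1e3,1)
print("knob top",E2((491,222)))
E
python3 - <<'E'
import cv2
t=cv2.imread("pics/top0.png");s=cv2.imread("pics/side0.png")
cv2.imwrite("pics/r.png",cv2.resize(cv2.convertScaleAbs(t[305:355,395:465],alpha=1.5),None,fx=10,fy=10,interpolation=0))
cv2.imwrite("pics/k.png",cv2.resize(cv2.convertScaleAbs(t[290:330,234:294],alpha=1.5),None,fx=10,fy=10,interpolation=0))
cv2.imwrite("pics/sc.png",cv2.resize(s[170:240,270:340],None,fx=8,fy=8,interpolation=0))
cv2.imwrite("pics/sr.png",cv2.resize(s[175:219,350:394],None,fx=10,fy=10,interpolation=0))
E
```

```text
x-52 z46 mid [565.   93.9] dir deg -116.17 n 74 sd 0.04
x-52 z0 mid [565.   91.9] dir deg -116.34 n 73 sd 0.08
x25 z46 a mid [651.3  95.1] dir deg -115.79 n 28 sd 0.03
x25 z6 mid [634.3  56.9] dir deg -116.21 n 70 sd 0.09
y-70 +x mid [613.2  -8.4] dir deg -26.59 n 13 sd 0.03
y-70 -x mid [564.3  18.1] dir deg -23.25 n 24 sd 0.13
y70 -x mid [623.7 139. ] dir deg -30.38 n 32 sd 0.13
y70 +x mid [674.6 114.7] dir deg -30.31 n 12 sd 0.12
rib+ mid [633.2 101.3] dir deg -26.21 n 18 sd 0.07
rib- mid [599.2  33.5] dir deg -26.49 n 18 sd 0.03
knob top [[631.  24.  74.]]
```

View pics/r.png

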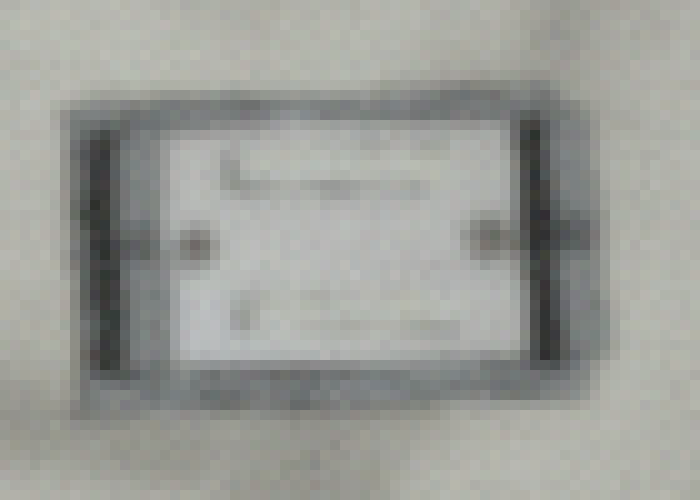

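View pics/k.png

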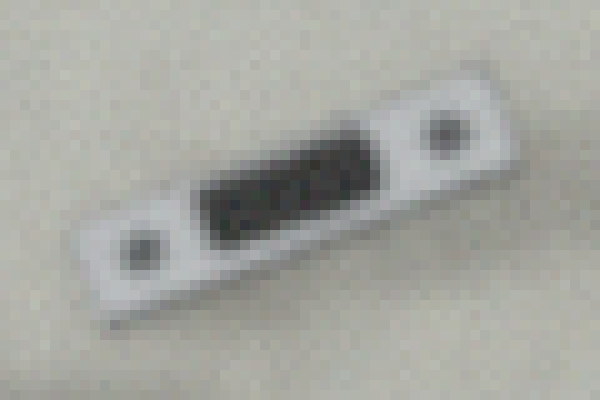

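View pics/sc.png

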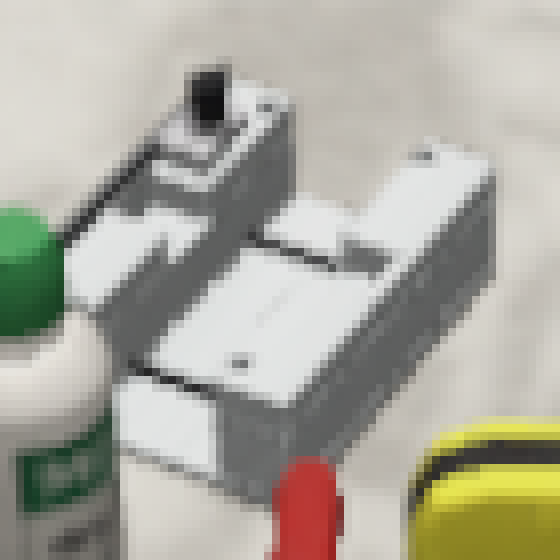

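View pics/sr.png

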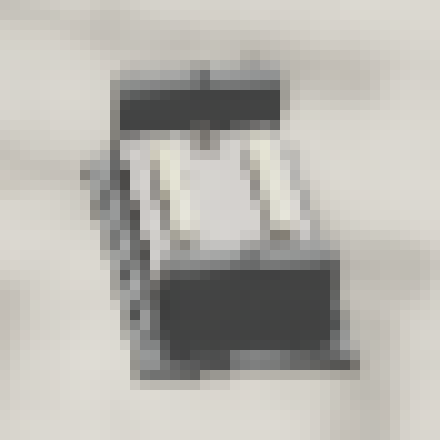

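```bash
python3 - <<'E'
from h import *
f=load("top");g=load("side")
def E(k,f,c,p,q,z,pol,r=2.5,**kw): return rep(k,edge(f,c(*p),c(*q),z,pol,r=r,**kw))
c=lambda x,y:(269.5+x/8,169.5+y/8)
print("side cradle")
ex=np.array([.8973,-.4415]);ey=np.array([.4415,.8973])
def L(k,*a,**kw):
    W=E(k,*a,**kw);m=W.mean(0)[:2]*1e3;print("    ex,ey",np.round([m@ex,m@ey],1))
L("x-52 z46",g,c,(490,175),(300,405),.046,1)
L("x-52 z0",g,c,(490,280),(350,440),0,-1)
L("rib-",g,c,(255,238),(335,265),.010,1,mode="dark",r=2)
L("rib+",g,c,(135,365),(215,390),.010,1,mode="dark",r=2)
L("y70 -x z46",g,c,(230,395),(290,407),.046,-1,r=2)
print("knob top side",np.round(ray(g,c(210,75),.074)*1e3,1))
c=lambda x,y:(394.5+x/10,304.5+y/10)
print("top nest z21")
E("long far",f,c,(170,128),(515,122),.021,1,r=2)
E("long near",f,c,(180,362),(520,360),.021,-1,r=2)
E("end left",f,c,(168,140),(178,350),.021,-1,r=2)
E("end right",f,c,(515,140),(523,350),.021,1,r=2)
E("rack near z0",f,c,(90,410),(580,400),0,1,r=2)
E("rack far ",f,c,(90,105),(550,90),0,-1,r=2)
E("darkL",f,c,(92,135),(105,370),.036,1,mode="dark",r=2)
c=lambda x,y:(349.5+x/10,174.5+y/10)
print("side nest")
E("cheek near bottomedge outer top z36",g,c,(160,268),(335,268),.036,-1,r=1.5)
E("cheek far top inner",g,c,(120,88),(275,88),.036,-1,r=1.5)
E("cheek near inner top / nest end hidden",g,c,(165,250),(320,250),.036,1,r=1.5)
c=lambda x,y:(233.5+x/10,289.5+y/10)
print("keeper top")
E("far",f,c,(75,235),(480,70),.014,1)
E("near",f,c,(100,305),(515,155),.014,-1)
E("L",f,c,(75,235),(105,315),.014,-1)
E("R",f,c,(480,70),(518,150),.014,1)
for n,im,roi in(("top",f,(245,295,285,322)),("side",g,(360,268,390,300))):
    a=cv2.cvtColor(im["image"],6 if 0 else cv2.COLOR_RGB2GRAY)
    x0,y0,x1,y1=roi;m=(a[y0:y1,x0:x1]<(60 if n=="top" else 70)).astype(np.uint8)
    nn,l,st,ce=cv2.connectedComponentsWithStats(m)
    i=1+np.argmax(st[1:,4]);print(n,st[i],ce[i]+[x0,y0],np.round(ray(im,ce[i]+[x0,y0],.026)*1e3,1))
E
```

```text
side cradle
x-52 z46 mid [565.7  95. ] dir deg -116.18 n 37 sd 0.02
    ex,ey [465.7 335. ]
x-52 z0 mid [557.2  76.6] dir deg -116.39 n 26 sd 0.06
    ex,ey [466.2 314.7]
rib- mid [601.7  33.1] dir deg 153.63 n 10 sd 0.04
    ex,ey [525.3 295.4]
rib+ mid [636.8 100.8] dir deg 153.12 n 10 sd 0.05
    ex,ey [526.9 371.6]
y70 -x z46 mid [604.6 152.3] dir deg 156.95 n 7 sd 0.04
    ex,ey [475.2 403.6]
knob top side [[628.4  21.9  74. ]]
top nest z21
long far mid [449.4  17.8] dir deg -83.66 n 32 sd 0.11
long near mid [406.1  15.2] dir deg -83.05 n 34 sd 0.08
end left mid [423.8  49.4] dir deg -173.0 n 15 sd 0.11
end right mid [430.5 -14.9] dir deg -172.81 n 21 sd 0.05
rack near z0 mid [398.5  13.4] dir deg -82.45 n 40 sd 0.14
rack far  mid [456.3  20. ] dir deg -82.05 n 46 sd 0.09
darkL mid [420.2  63.7] dir deg -172.33 n 23 sd 0.09
side nest
cheek near bottomedge outer top z36 mid [423.5  62.3] dir deg -176.88 n 17 sd 0.04
cheek far top inner mid [433.8 -16.2] dir deg -177.46 n 15 sd 0.01
cheek near inner top / nest end hidden mid [426.7  54.2] dir deg -173.54 n 5 sd 0.02
keeper top
far mid [440.2 330.3] dir deg -62.49 n 19 sd 0.12
near mid [424.7 322. ] dir deg -62.67 n 44 sd 0.1
L mid [414.1 361.8] dir deg -147.68 n 8 sd 0.04
R mid [451.9 290.6] dir deg -148.41 n 8 sd 0.07
top [ 9  9 18 10 97] [262.4742268  308.60824742] [[432.2 325.9  26. ]]
side [ 9  5 12 14 86] [374.59302326 279.09302326] [[432.9 329.5  26. ]]
```

```bash
cat >> h.py <<'E'
from scipy.spatial.transform import Rotation as Rn
def plan(x,y,ztcp,ang,st=None):
    """offset(mm)/turn from the current pose to TCP x,y,z(m), tool x at ang deg"""
    from rig import status
    s=st or status.state();R=Rn.from_rotvec(s["ee_rot"]).as_matrix();p=np.array(s["eef_pos"])
    a=np.degrees(np.arctan2(R[1,0],R[0,0]));o=R.T@(np.array([x,y,ztcp])-p)*1e3
    d=(ang-a+180)%360-180
    print("tcp",np.round(p*1e3,1),"ang",round(a,2),"tilt",np.round(R[:2,2],4),"-> offset",np.round(o,1),"turn",round(-np.radians(d),3),"F",np.round(s["wrist_force"],1),"w",round(s["width"]*1e3,1),"t",round(s["clock"],2))
def cr(u,v,c=(.6115,.070)): 
    ex=np.array([.8973,-.4415]);ey=np.array([.4415,.8973]);return np.array(c)+u*ex+v*ey
E
python3 - <<'E'
from h import *
f=load("top");g=load("side")
print("can top",ray(f,(330,170),.166),ray(g,(270.5,203),.16))
print("can base side",ray(g,(275,258),0))
print("tape top",ray(f,[(329,250),(347,250),(329,285),(347,285)],.065).round(3))
print("oil", ray(f,(167,272),.132).round(3))
print("bench right edge",ray(f,[(515,200),(510,380)],0).round(3))
print(proj(f,[[.51,-.09,0]]),proj(g,[[.51,-.09,0]]))
plan(.4275,.0172,.30,7.3)
from rig import env; print(env.nose_length)
E
```

```text
can top [[0.66328399 0.22715449 0.166     ]] [[0.66536377 0.2339634  0.16      ]]
can base side [[0.66506166 0.24271673 0.        ]]
tape top [[0.547 0.215 0.065]
 [0.55  0.183 0.065]
 [0.483 0.209 0.065]
 [0.487 0.177 0.065]]
oil [[0.468 0.482 0.132]]
bench right edge [[ 0.696 -0.138  0.   ]
 [ 0.351 -0.141  0.   ]]
[[486.15234216 291.63419889]] [[340.90606021 177.82503804]]
tcp [217.6 505.1 404. ] ang 66.69 tilt [-0.0005 -0.0011] -> offset [-364.9  385.8  104.5] turn 1.037 F [-0.   0.3 -0. ] w 85.1 t 0.1
0.1734
```

Call:
arm_command(moves=[{"offset": [-30, 32, 0], "turn": 0.12}, {"offset": [-60, 64, 0], "turn": 0.24}, {"offset": [-90, 96, 0], "turn": 0.36}, {"offset": [-120, 128, 0], "turn": 0.48}, {"offset": [-150, 160, 0], "turn": 0.6}], claw=-1)

```text
clock: 0.6
eef_pos: [0.3054, 0.3024, 0.4039]
ee_rot: [3.018, 0.867, -0.002]
wrist_force: [0.6, 0.8, 0.4]
width: 0.0854
```

```bash
python3 -c "
from h import *
plan(.4275,.0172,.30,7.3)"
```

```text
tcp [305.4 302.4 403.9] ang 32.06 tilt [-0.0007 -0.0014] -> offset [-47.8 306.5 104.2] turn 0.432 F [0.6 0.8 0.4] w 85.4 t 0.6
```

Call:
arm_command(moves=[{"offset": [-7, 45, 5], "turn": 0.1}, {"offset": [-14, 90, 20], "turn": 0.2}, {"offset": [-21, 135, 35], "turn": 0.3}, {"offset": [-28, 180, 50], "turn": 0.4}, {"offset": [-35, 225, 65], "turn": 0.432}])

```text
clock: 1.1
eef_pos: [0.3953, 0.0912, 0.3385]
ee_rot: [3.134, 0.195, -0.001]
wrist_force: [0.8, 0.2, 0.2]
width: 0.0855
```

```bash
python3 -c "
from h import *
plan(.4275,.0172,.26,7.3)"
```

```text
tcp [395.3  91.2 338.5] ang 7.11 tilt [-0.0003 -0.0013] -> offset [22.9 77.3 78.6] turn -0.003 F [0.8 0.2 0.2] w 85.5 t 1.1
```

Call:
arm_command(moves=[{"offset": [9, 31, 31], "turn": 0}, {"offset": [18, 62, 62], "turn": 0}, {"offset": [23, 77, 79], "turn": -0.003}, {"offset": [23, 77, 79], "turn": -0.003}])

```text
clock: 1.5
eef_pos: [0.4272, 0.016, 0.2568]
ee_rot: [3.134, 0.195, -0.008]
wrist_force: [-0.0, 0.5, -0.2]
width: 0.0851
```

```bash
python3 -c "
from h import *
plan(.4275,.0172,.174,7.3)
for n in('top','side'):
    f=snap(n,1);s=cv2.cvtColor(f['image'],4)
    u=proj(f,[[.4275,.0172,.06]])[0].astype(int)
    y0=max(0,u[1]-60);x0=max(0,u[0]-70);print(x0,y0)
    cv2.imwrite(f'pics/{n}1.png',cv2.resize(s[y0:y0+110,x0:x0+140],None,fx=5,fy=5,interpolation=3))
"
```

```text
tcp [427.2  16.  256.8] ang 7.12 tilt [-0.0049 -0.0016] -> offset [ 0.9 -1.2 82.8] turn -0.003 F [-0.   0.5 -0.2] w 85.1 t 1.5
363 267
302 123
```

View pics/top1.png

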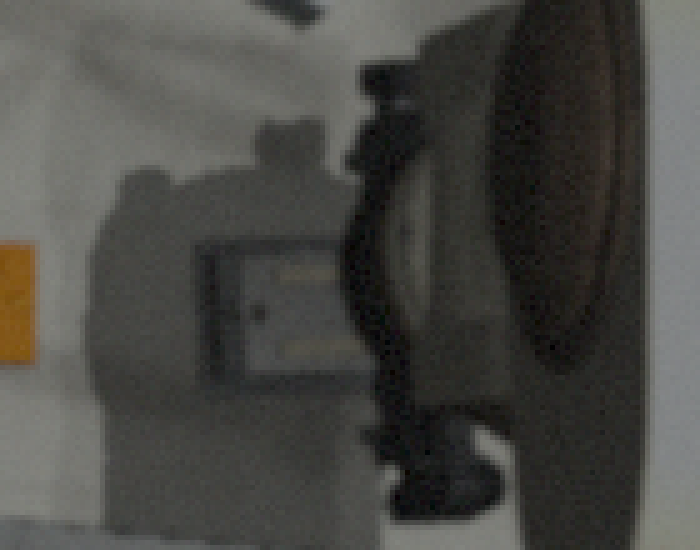

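View pics/side1.png

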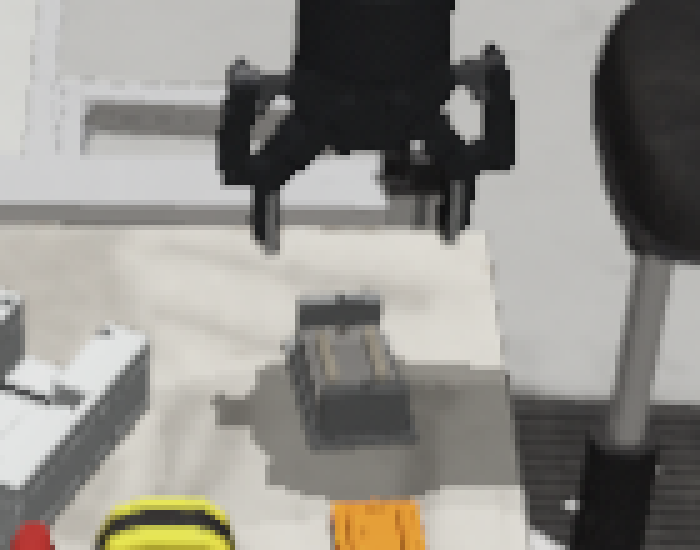

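```bash
python3 -c "
from h import *
g=load('side',1)
for dz in (155,160,165,170,173):
  X=[[.427+s*.045*.992,.016+s*.045*.12,.2568-dz/1e3] for s in (1,-1)]
  print(dz,((proj(g,X)-[302,123])*5).round(0).tolist())
"
```

```text
155 [[272.0, 239.0], [445.0, 230.0]]
160 [[271.0, 247.0], [445.0, 238.0]]
165 [[271.0, 255.0], [444.0, 246.0]]
170 [[271.0, 263.0], [443.0, 254.0]]
173 [[270.0, 268.0], [443.0, 258.0]]
```

Call:
arm_command(moves=[{"offset": [1, -1, 30], "turn": -0.003}, {"offset": [1, -1, 55], "turn": -0.003}, {"offset": [1, -1, 76], "turn": -0.003}, {"offset": [1, -1, 76], "turn": -0.003}])

```text
clock: 2.0
eef_pos: [0.4274, 0.0195, 0.1825]
ee_rot: [3.134, 0.205, -0.006]
wrist_force: [-0.3, -0.4, 0.2]
width: 0.0854
```

```bash
python3 -c "
from h import *
plan(.4275,.0172,.181,7.3)"
```

```text
tcp [427.4  19.5 182.5] ang 7.47 tilt [-0.0039 -0.001 ] -> offset [-0.2  2.3  1.5] turn 0.003 F [-0.3 -0.4  0.2] w 85.4 t 2.0
```

Call:
arm_command(moves=[{"offset": [0, 2, 1.5], "turn": 0}, {"offset": [0, 2, 1.5], "turn": 0}, {"offset": [0, 2, 1.5], "turn": 0}, {"offset": [0, 2, 1.5], "turn": 0}, {"offset": [0, 2, 1.5], "turn": 0}], claw=0.2, newtons=40)

```text
clock: 2.5
eef_pos: [0.4277, 0.0176, 0.1825]
ee_rot: [3.134, 0.205, -0.005]
wrist_force: [-5.2, -0.2, 9.3]
width: 0.0429
```

```bash
python3 -c "
from h import *
plan(.4275,.0172,.181,7.3)"
```

```text
tcp [427.7  17.6 182.5] ang 7.48 tilt [-0.003  -0.0008] -> offset [-0.2  0.4  1.5] turn 0.003 F [-5.2 -0.2  9.3] w 42.9 t 2.5
```

Call:
arm_command(moves=[{"offset": [0, 0, -1.5], "turn": 0}, {"offset": [0, 0, -1.5], "turn": 0}, {"offset": [0, 0, -1.5], "turn": 0}], claw=0.4, newtons=50)

```text
clock: 2.8
eef_pos: [0.4277, 0.0176, 0.1841]
ee_rot: [3.134, 0.205, -0.005]
wrist_force: [-2.1, -0.3, 0.0]
width: 0.0426
```

```bash
python3 -c "
from h import *
plan(.4275,.0172,.181,7.3)
for n in('side',):
    f=snap(n,2);s=cv2.cvtColor(f['image'],4)
    cv2.imwrite(f'pics/{n}2.png',cv2.resize(s[150:230,322:412],None,fx=7,fy=7,interpolation=3))
"
```

```text
tcp [427.7  17.6 184.1] ang 7.48 tilt [-0.003  -0.0009] -> offset [-0.2  0.4  3.2] turn 0.003 F [-2.1 -0.3  0. ] w 42.6 t 2.8
```

View pics/side2.png

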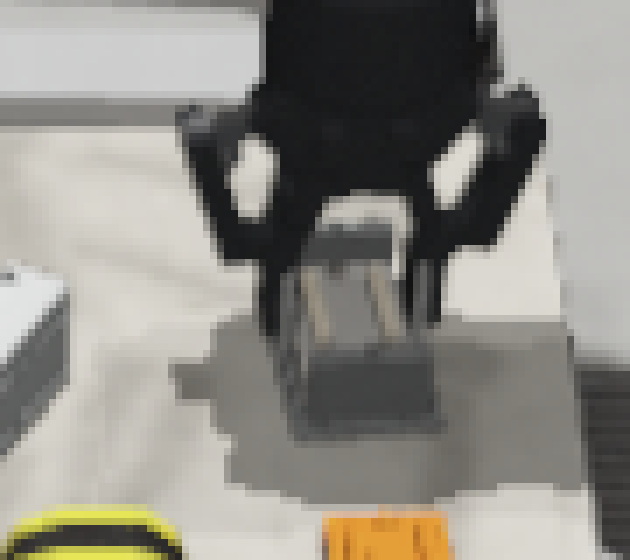

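Call:
arm_command(moves=[{"offset": [0, 0, -10], "turn": 0}, {"offset": [0, 0, -30], "turn": 0}, {"offset": [0, 0, -55], "turn": 0}, {"offset": [0, 0, -80], "turn": 0}, {"offset": [0, 0, -90], "turn": 0}])

```text
clock: 3.35
eef_pos: [0.4286, 0.0177, 0.277]
ee_rot: [3.134, 0.205, 0.002]
wrist_force: [1.0, 0.1, -0.9]
width: 0.0424
```

```bash
python3 -c "
from h import *
plan(.505,-.080,.245,-26.2)
f=snap('side',3);s=cv2.cvtColor(f['image'],4)
cv2.imwrite(f'pics/side3.png',cv2.resize(s[100:230,312:432],None,fx=4.5,fy=4.5,interpolation=3))
"
```

```text
tcp [428.6  17.7 277. ] ang 7.48 tilt [ 0.0011 -0.0006] -> offset [ 63.  106.8  32.2] turn 0.588 F [ 1.   0.1 -0.9] w 42.4 t 3.35
```

View pics/side3.png

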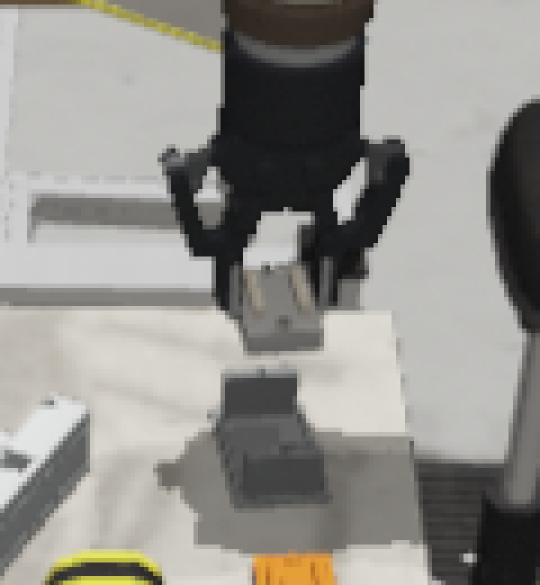

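Call:
arm_command(moves=[{"offset": [13, 21, 5], "turn": 0.12}, {"offset": [26, 43, 10], "turn": 0.24}, {"offset": [39, 65, 15], "turn": 0.36}, {"offset": [52, 87, 20], "turn": 0.48}, {"offset": [63, 107, 25], "turn": 0.588}])

```text
clock: 3.9
eef_pos: [0.5056, -0.0812, 0.2512]
ee_rot: [3.058, -0.72, 0.001]
wrist_force: [0.7, -1.0, -1.0]
width: 0.0424
```

```bash
python3 -c "
from h import *
plan(.505,-.080,.182,-26.2)"
```

```text
tcp [505.6 -81.2 251.2] ang -26.51 tilt [ 0.0008 -0.0005] -> offset [-1.2 -0.8 69.2] turn -0.005 F [ 0.7 -1.  -1. ] w 42.4 t 3.9
```

Call:
arm_command(moves=[{"offset": [-1, -1, 25], "turn": -0.005}, {"offset": [-1, -1, 48], "turn": -0.005}, {"offset": [-1, -1, 62], "turn": -0.005}, {"offset": [-1, -1, 67], "turn": -0.005}, {"offset": [-1, -1, 67], "turn": -0.005}])

```text
clock: 4.4
eef_pos: [0.5051, -0.0797, 0.1838]
ee_rot: [3.059, -0.712, -0.0]
wrist_force: [-0.4, 0.6, -0.5]
width: 0.0427
```

```bash
python3 -c "
from h import *
plan(.505,-.080,.179,-26.2)"
```

```text
tcp [505.1 -79.7 183.8] ang -26.2 tilt [-0.0002 -0.0003] -> offset [0.1 0.3 4.8] turn -0.0 F [-0.4  0.6 -0.5] w 42.7 t 4.4
```

Call:
arm_command(moves=[{"offset": [0, 0, 1.5], "turn": 0}, {"offset": [0, 0, 3], "turn": 0}, {"offset": [0, 0, 4], "turn": 0}, {"offset": [0, 0, 5], "turn": 0}, {"offset": [0, 0, 5], "turn": 0}])

```text
clock: 4.9
eef_pos: [0.5051, -0.0797, 0.1788]
ee_rot: [3.059, -0.712, -0.0]
wrist_force: [-0.8, 0.4, -1.5]
width: 0.0424
```

Call:
arm_command(moves=[{"offset": [0, 0, 0.7], "turn": 0}, {"offset": [0, 0, 1.4], "turn": 0}, {"offset": [0, 0, 1.4], "turn": 0}])

```text
clock: 5.2
eef_pos: [0.5051, -0.0797, 0.1777]
ee_rot: [3.06, -0.712, 0.0]
wrist_force: [-1.1, 1.1, 2.1]
width: 0.043
```

Call:
arm_command(moves=[{"offset": [0, 0, 0], "turn": 0}, {"offset": [0, 0, 0], "turn": 0}, {"offset": [0, 0, 0], "turn": 0}, {"offset": [0, 0, -10], "turn": 0}, {"offset": [0, 0, -50], "turn": 0}], claw=-1)

```text
clock: 5.7
eef_pos: [0.5038, -0.0795, 0.2251]
ee_rot: [3.059, -0.712, -0.01]
wrist_force: [-0.0, -0.5, 0.3]
width: 0.0856
```

Call:
arm_command(moves=[{"offset": [0, 0, -30], "turn": -0.05}, {"offset": [0, 0, -50], "turn": -0.2}, {"offset": [0, 0, -50], "turn": -0.34}, {"offset": [0, 0, -50], "turn": -0.48}, {"offset": [0, 0, -50], "turn": -0.62}])

```text
clock: 6.2
eef_pos: [0.5042, -0.0795, 0.2761]
ee_rot: [-3.129, -0.264, 0.008]
wrist_force: [0.2, -0.2, 0.5]
width: 0.0854
```

Call:
arm_command(moves=[{"offset": [0, 0, 0], "turn": -0.14}, {"offset": [0, 0, 0], "turn": -0.28}, {"offset": [0, 0, 0], "turn": -0.42}, {"offset": [0, 0, 0], "turn": -0.56}, {"offset": [0, 0, 0], "turn": -0.7}])

```text
clock: 6.7
eef_pos: [0.5042, -0.0795, 0.277]
ee_rot: [-2.844, -1.329, 0.007]
wrist_force: [0.1, 0.8, -0.9]
width: 0.0853
```

```bash
python3 -c "
from h import *
plan(.505,-.080,.184,63.8)
for n in('top','side'):
    f=snap(n,4);s=cv2.convertScaleAbs(cv2.cvtColor(f['image'],4),alpha=1.3)
    u=proj(f,[[.505,-.080,.02]])[0].astype(int)
    y0=max(0,u[1]-50);x0=max(0,u[0]-60);print(x0,y0)
    cv2.imwrite(f'pics/{n}4.png',cv2.resize(s[y0:y0+100,x0:x0+120],None,fx=6,fy=6,interpolation=0))
"
```

```text
tcp [504.2 -79.5 277. ] ang 50.09 tilt [-0.0048  0.0004] -> offset [ 0.4  1.3 93. ] turn -0.239 F [ 0.1  0.8 -0.9] w 85.3 t 6.7
423 242
282 124
```

View pics/top4.png

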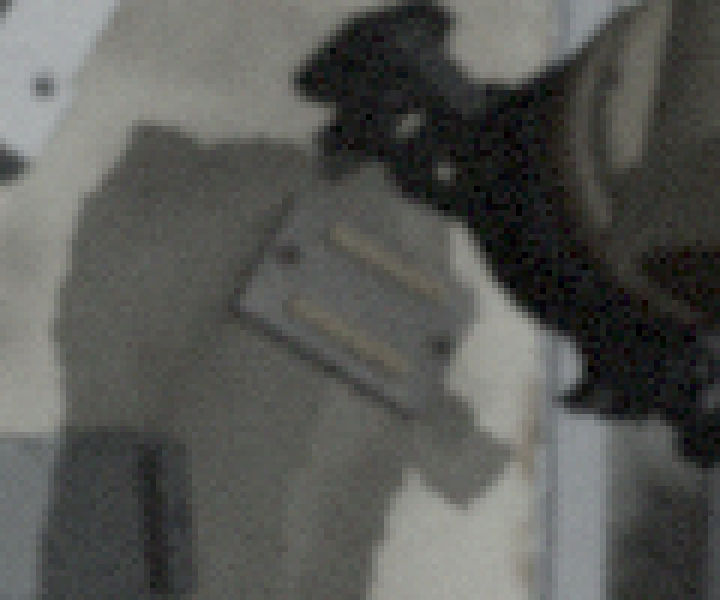

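View pics/side4.png

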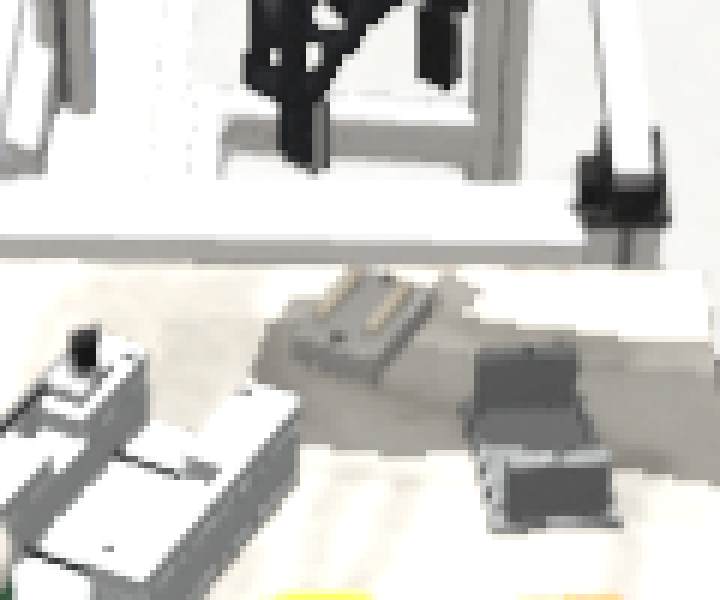

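```bash
python3 -c "
from h import *
f=load('top',4);g=load('side',4)
c=lambda x,y:(422.6+x/6,241.6+y/6)
k=lambda x,y:(281.6+x/6,123.6+y/6)
a=ray(f,[c(289,252),c(441,347)],.016);b=ray(f,[c(389,260),c(347,335)],.024)
print(a.mean(0).round(4),b.mean(0).round(4),np.degrees(np.arctan2(*(a[0]-a[1])[1::-1])))
e=[rep('near',edge(f,c(240,308),c(408,412),.016,-1,r=1.5)),rep('endL',edge(f,c(238,300),c(292,205),.016,1,r=1.5)),rep('endR',edge(f,c(412,405),c(465,310),.016,1,r=1.5))]
rep('s',edge(g,k(292,352),k(382,378),.0,-1,r=2))
a=ray(g,[k(338,338),k(385,278)],.016);print(a.mean(0))
"
```

```text
[ 0.5073 -0.0803  0.016 ] [ 0.5069 -0.079   0.024 ] 62.84563401090261
near mid [487.6 -68.7] dir deg -116.78 n 32 sd 0.05
endL mid [518.8 -48.9] dir deg -26.02 n 18 sd 0.07
endR mid [ 496.1 -107.7] dir deg -21.67 n 11 sd 0.09
s mid [517.4 -65.9] dir deg 156.07 n 15 sd 0.11
[ 0.50746158 -0.08184785  0.016     ]
```

Call:
arm_command(moves=[{"offset": [0, 0, 10], "turn": -0.12}, {"offset": [0, 0, 30], "turn": -0.236}, {"offset": [1.5, -0.5, 60], "turn": -0.236}, {"offset": [1.5, -0.5, 80], "turn": -0.236}, {"offset": [1.5, -0.5, 85], "turn": -0.236}])

```text
clock: 7.3
eef_pos: [0.5036, -0.0779, 0.19]
ee_rot: [-2.672, -1.643, 0.01]
wrist_force: [0.2, 0.3, -0.2]
width: 0.0857
```

```bash
python3 -c "
from h import *
plan(.5063,-.0797,.175,63.6)"
```

```text
tcp [503.6 -77.9 190. ] ang 63.18 tilt [-0.008   0.0009] -> offset [-0.4  3.4 15. ] turn -0.007 F [ 0.2  0.3 -0.2] w 85.7 t 7.3
```

```bash
sed -i 's/o=R.T@(np.array(\[x,y,ztcp\])-p)\*1e3/o=R.T@(np.array([x,y,ztcp])-.165*np.r_[R[:2,2],0]-p)*1e3/' h.py; python3 -c "
from h import *
plan(.5063,-.0797,.175,63.6)"
```

```text
tcp [503.6 -77.9 190. ] ang 63.18 tilt [-0.008   0.0009] -> offset [ 0.1  4.6 15. ] turn -0.007 F [ 0.2  0.3 -0.2] w 85.7 t 7.3
```

Call:
arm_command(moves=[{"offset": [0, 3.5, 2], "turn": -0.007}, {"offset": [0, 3.5, 7], "turn": -0.007}, {"offset": [0, 3.5, 13], "turn": -0.007}, {"offset": [0, 3.5, 15], "turn": -0.007}, {"offset": [0, 3.5, 15], "turn": -0.007}])

```text
clock: 7.8
eef_pos: [0.5065, -0.0794, 0.1749]
ee_rot: [-2.666, -1.652, 0.01]
wrist_force: [-0.2, -0.9, 0.3]
width: 0.0856
```

```bash
python3 -c "
from h import *
plan(.5063,-.0797,.175,63.6)"
```

```text
tcp [506.5 -79.4 174.9] ang 63.57 tilt [-0.0081  0.0009] -> offset [ 0.1  1.2 -0.1] turn -0.001 F [-0.2 -0.9  0.3] w 85.6 t 7.8
```

Call:
arm_command(moves=[{"offset": [0, 1, 0], "turn": 0}, {"offset": [0, 1, 0], "turn": 0}, {"offset": [0, 1, 0], "turn": 0}, {"offset": [0, 1, 0], "turn": 0}, {"offset": [0, 1, 0], "turn": 0}], claw=-0.1, newtons=50)

```text
clock: 8.3
eef_pos: [0.5077, -0.08, 0.1757]
ee_rot: [-2.667, -1.652, 0.009]
wrist_force: [-0.5, 0.2, 5.9]
width: 0.0642
```

```bash
python3 -c "
from h import *
plan(.5063,-.0797,.175,63.6)
f=snap('side',5);s=cv2.cvtColor(f['image'],4)
cv2.imwrite(f'pics/side5.png',cv2.resize(s[110:200,300:400],None,fx=6,fy=6,interpolation=0))
"
```

```text
tcp [507.7 -80.  175.7] ang 63.56 tilt [-0.0069  0.0006] -> offset [ 0.  -0.3  0.7] turn -0.001 F [-0.5  0.2  5.9] w 64.2 t 8.3
```

View pics/side5.png

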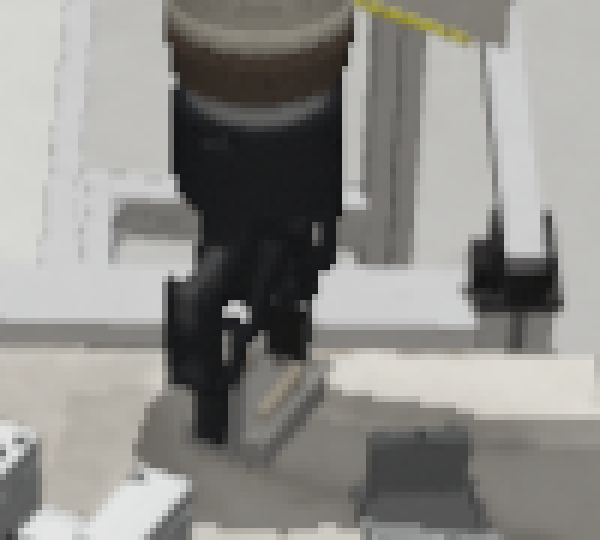

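Call:
arm_command(moves=[{"offset": [0, 0, -5], "turn": 0}, {"offset": [0, 0, -25], "turn": 0}, {"offset": [0, 0, -55], "turn": 0}, {"offset": [0, 0, -85], "turn": 0}, {"offset": [0, 0, -100], "turn": 0}])

```text
clock: 8.85
eef_pos: [0.5087, -0.0801, 0.2784]
ee_rot: [-2.669, -1.653, 0.005]
wrist_force: [-0.1, 0.1, -0.9]
width: 0.0639
```

```bash
python3 -c "
from h import *
plan(.6115,.070,.270,63.8)
for n in('top','side'):
  f=snap(n,6);s=cv2.convertScaleAbs(cv2.cvtColor(f['image'],4),alpha=1.3)
  u=proj(f,[[.505,-.080,.12]])[0].astype(int)
  y0=max(0,u[1]-50);x0=max(0,u[0]-60);print(x0,y0)
  cv2.imwrite(f'pics/{n}6.png',cv2.resize(s[y0:y0+100,x0:x0+120],None,fx=6,fy=6,interpolation=0))
"
```

```text
tcp [508.7 -80.1 278.4] ang 63.56 tilt [-0.004   0.0002] -> offset [180.4  25.9   8. ] turn -0.004 F [-0.1  0.1 -0.9] w 63.9 t 8.85
440 235
283 93
```

View pics/side6.png

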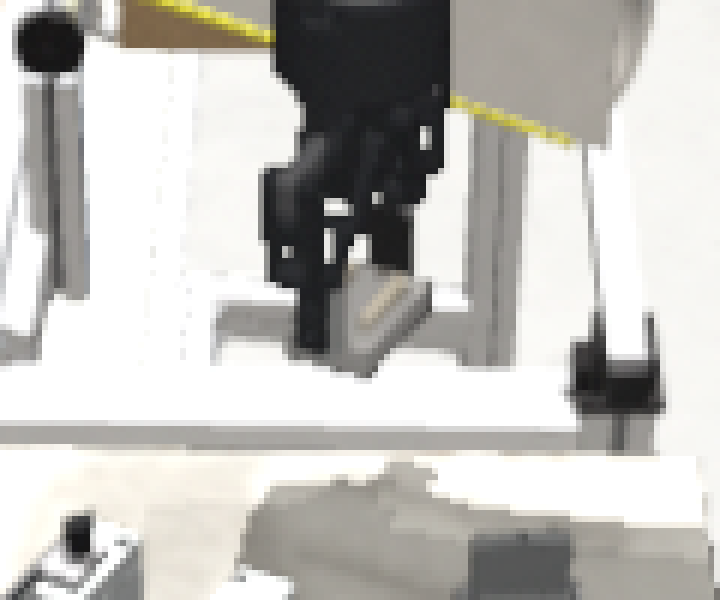

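Call:
arm_command(moves=[{"offset": [40, 6, 0], "turn": 0}, {"offset": [80, 12, 0], "turn": 0}, {"offset": [120, 17, 0], "turn": 0}, {"offset": [160, 23, 0], "turn": 0}, {"offset": [180, 26, 0], "turn": -0.004}])

```text
clock: 9.45
eef_pos: [0.6133, 0.072, 0.2746]
ee_rot: [-2.663, -1.66, 0.008]
wrist_force: [0.4, -0.5, -1.5]
width: 0.0643
```

Call:
arm_command(moves=[{"offset": [0, 0, 10], "turn": 0}, {"offset": [0, 0, 20], "turn": 0}, {"offset": [0, 0, 20], "turn": 0}])

```text
clock: 9.75
eef_pos: [0.612, 0.0712, 0.2513]
ee_rot: [-2.662, -1.659, 0.015]
wrist_force: [-0.5, 0.0, -1.7]
width: 0.0643
```

```bash
python3 -c "
from h import *
plan(.6115,.070,.240,63.8)
for n in('top','side'):
  f=snap(n,7);s=cv2.convertScaleAbs(cv2.cvtColor(f['image'],4),alpha=1.2)
  u=proj(f,[[.6115,.070,.07]])[0].astype(int)
  y0=max(0,u[1]-50);x0=max(0,u[0]-60);print(x0,y0)
  cv2.imwrite(f'pics/{n}7.png',cv2.resize(s[y0:y0+100,x0:x0+120],None,fx=6,fy=6,interpolation=0))
"
```

```text
tcp [612.   71.2 251.3] ang 63.86 tilt [-0.0109 -0.0006] -> offset [-0.4  1.7 11.3] turn 0.001 F [-0.5  0.  -1.7] w 64.3 t 9.75
351 172
241 141
```

View pics/side7.png

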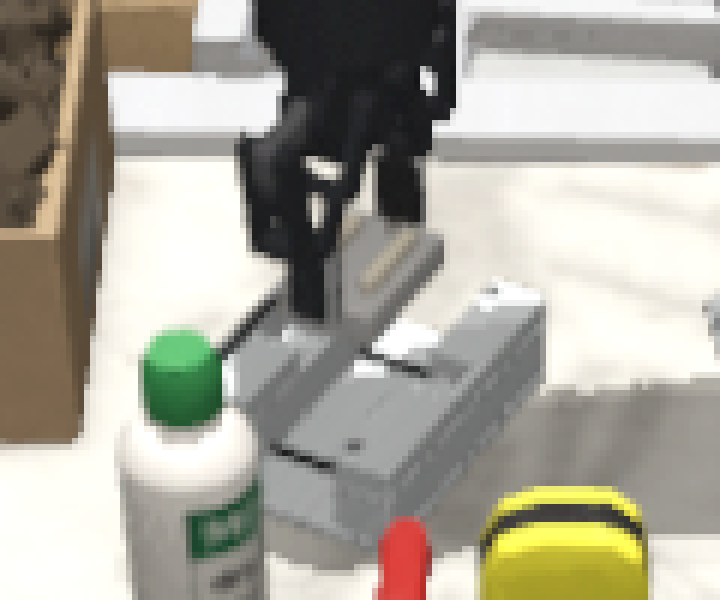

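View pics/top7.png

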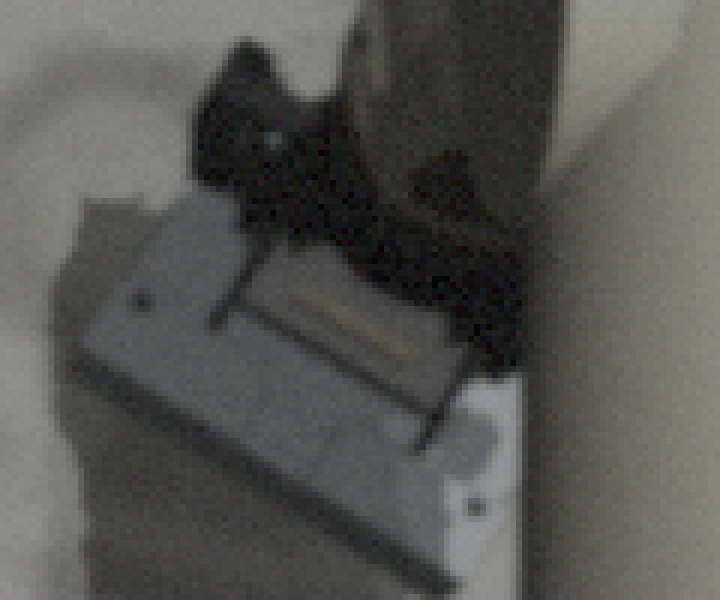

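```bash
python3 -c "
from h import *
ex=np.array([.8973,-.4415]);ey=np.array([.4415,.8973])
f=load('top',7);g=load('side',7)
c=lambda x,y:(350.6+x/6,171.6+y/6)
k=lambda x,y:(240.6+x/6,140.6+y/6)
for n,a in dict(near16=(f,c(245,303),c(430,405),.0916,-1,1.2),near0=(f,c(245,318),c(425,415),.0756,1,1.2),sidefar=(g,k(345,320),k(440,240),.0916,1,1.2),wallref=(f,c(90,345),c(440,575),.046,-1,2),left=(f,c(245,297),c(272,250),.0916,1,1.2),right=(f,c(435,405),c(460,350),.0916,-1,1.2)).items():
  W=rep(n,edge(*a[:5],r=a[5]));m=W.mean(0)[:2]*1e3;print('   ',np.round([m@ex,m@ey],1))
"
```

```text
near16 mid [590.9  81. ] dir deg -114.88 n 35 sd 0.04
    [494.5 333.6]
near0 mid [590.5  79.4] dir deg -114.54 n 34 sd 0.04
    [494.8 332. ]
sidefar mid [596.8  77.5] dir deg -116.8 n 14 sd 0.09
    [501.3 333.1]
wallref mid [566.2  94.7] dir deg -117.22 n 69 sd 0.07
    [466.3 335. ]
left mid [612.9 106.4] dir deg -26.32 n 9 sd 0.03
    [503.  366.1]
right mid [586.8  47.9] dir deg -21.54 n 10 sd 0.02
    [505.4 302.1]
```

Call:
arm_command(moves=[{"offset": [-0.5, 1.5, 8], "turn": 0}, {"offset": [-0.5, 1.5, 18], "turn": 0}, {"offset": [-0.5, 1.5, 21], "turn": 0}, {"offset": [-0.5, 1.5, 21], "turn": 0}])

```text
clock: 10.25
eef_pos: [0.6132, 0.0697, 0.232]
ee_rot: [-2.663, -1.658, 0.012]
wrist_force: [-0.2, 0.1, -0.6]
width: 0.0643
```

```bash
python3 -c "
from h import *
plan(.6115,.070,.200,63.8)"
```

```text
tcp [613.2  69.7 232. ] ang 63.81 tilt [-0.0087 -0.0002] -> offset [ 0.3 -0.1 32. ] turn 0.0 F [-0.2  0.1 -0.6] w 64.3 t 10.25
```

Call:
arm_command(moves=[{"offset": [0, 0, 8], "turn": 0}, {"offset": [0, 0, 16], "turn": 0}, {"offset": [0, 0, 24], "turn": 0}, {"offset": [0, 0, 24], "turn": 0}])

```text
clock: 10.65
eef_pos: [0.6125, 0.0697, 0.2062]
ee_rot: [-2.662, -1.658, 0.015]
wrist_force: [-0.5, -0.6, -1.1]
width: 0.0643
```

```bash
python3 -c "
from h import *
plan(.6115,.070,.185,63.8)"
```

```text
tcp [612.5  69.7 206.2] ang 63.82 tilt [-0.0112 -0.0005] -> offset [ 0.8  0.8 21.2] turn 0.0 F [-0.5 -0.6 -1.1] w 64.3 t 10.65
```

Call:
arm_command(moves=[{"offset": [0.5, 0.8, 6], "turn": 0}, {"offset": [0.5, 0.8, 12], "turn": 0}, {"offset": [0.5, 0.8, 18], "turn": 0}, {"offset": [0.5, 0.8, 21], "turn": 0}, {"offset": [0.5, 0.8, 21], "turn": 0}])

```text
clock: 11.15
eef_pos: [0.613, 0.0698, 0.1845]
ee_rot: [-2.662, -1.657, 0.016]
wrist_force: [0.9, -0.1, -1.6]
width: 0.0646
```

```bash
python3 -c "
from h import *
plan(.6115,.070,.1815,63.8)
f=snap('side',8);s=cv2.cvtColor(f['image'],4)
cv2.imwrite(f'pics/side8.png',cv2.resize(s[141:241,241:361],None,fx=6,fy=6,interpolation=0))
"
```

```text
tcp [613.   69.8 184.5] ang 63.82 tilt [-0.012  -0.0006] -> offset [0.5 0.3 3. ] turn 0.0 F [ 0.9 -0.1 -1.6] w 64.6 t 11.15
```

View pics/side8.png

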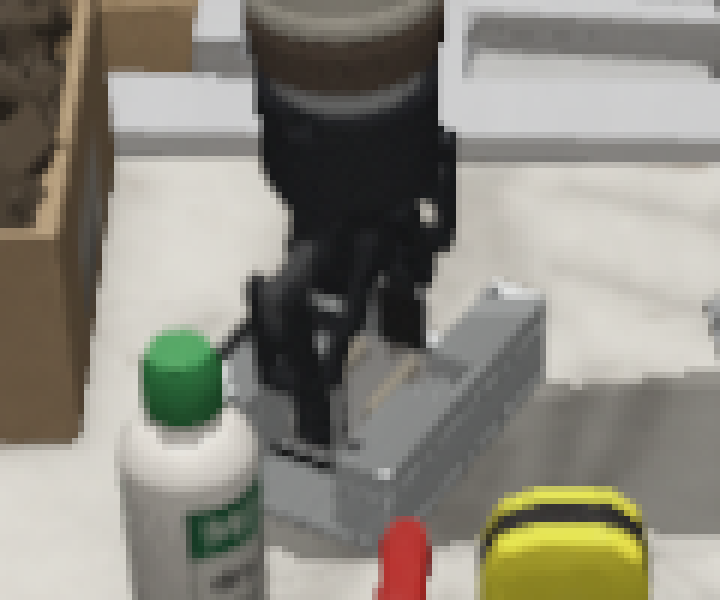

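Call:
arm_command(moves=[{"offset": [0.3, 0.3, 1], "turn": 0}, {"offset": [0.3, 0.3, 2], "turn": 0}, {"offset": [0.3, 0.3, 3], "turn": 0}, {"offset": [0.3, 0.3, 3], "turn": 0}])

```text
clock: 11.6
eef_pos: [0.6135, 0.0699, 0.1819]
ee_rot: [-2.662, -1.657, 0.016]
wrist_force: [1.0, 0.2, -1.1]
width: 0.0641
```

Call:
arm_command(moves=[{"offset": [0, 0, 0.6], "turn": 0}, {"offset": [0, 0, 1.2], "turn": 0}, {"offset": [0, 0, 1.2], "turn": 0}])

```text
clock: 11.9
eef_pos: [0.6134, 0.0699, 0.1817]
ee_rot: [-2.662, -1.658, 0.015]
wrist_force: [-3.5, -0.1, 7.5]
width: 0.0641
```

Call:
arm_command(moves=[{"offset": [0, 0, -0.5], "turn": 0}, {"offset": [0, 0, -0.5], "turn": 0}, {"offset": [0, 0, -0.5], "turn": 0}, {"offset": [0, 0, -0.5], "turn": 0}], claw=-1)

```text
clock: 12.3
eef_pos: [0.6135, 0.0699, 0.1821]
ee_rot: [-2.662, -1.658, 0.015]
wrist_force: [-0.4, -0.2, -0.2]
width: 0.0855
```

Call:
arm_command(moves=[{"offset": [0, 0, -10], "turn": 0}, {"offset": [0, 0, -40], "turn": 0}, {"offset": [0, 0, -80], "turn": 0}, {"offset": [0, 0, -110], "turn": 0}, {"offset": [0, 0, -120], "turn": 0}])

```text
clock: 12.8
eef_pos: [0.6152, 0.07, 0.3068]
ee_rot: [-2.664, -1.659, 0.007]
wrist_force: [0.6, -1.0, -0.2]
width: 0.0851
```

```bash
python3 -c "
from h import *
plan(.432,.327,.300,27.4)
for n in('top','side'):
  f=snap(n,9);s=cv2.convertScaleAbs(cv2.cvtColor(f['image'],4),alpha=1.2)
  u=proj(f,[[.6115,.070,.03]])[0].astype(int)
  y0=max(0,u[1]-50);x0=max(0,u[0]-60);print(x0,y0)
  cv2.imwrite(f'pics/{n}9.png',cv2.resize(s[y0:y0+100,x0:x0+120],None,fx=6,fy=6,interpolation=0))
"
```

```text
tcp [615.2  70.  306.8] ang 63.82 tilt [-0.0054  0.0003] -> offset [ 150.1 -277.     7.9] turn 0.636 F [ 0.6 -1.  -0.2] w 85.1 t 12.8
348 177
241 153
```

View pics/side9.png

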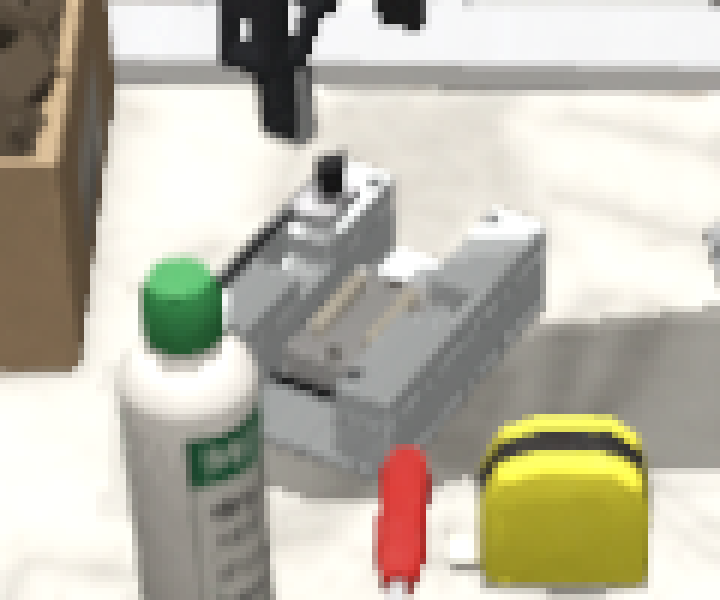

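View pics/top9.png

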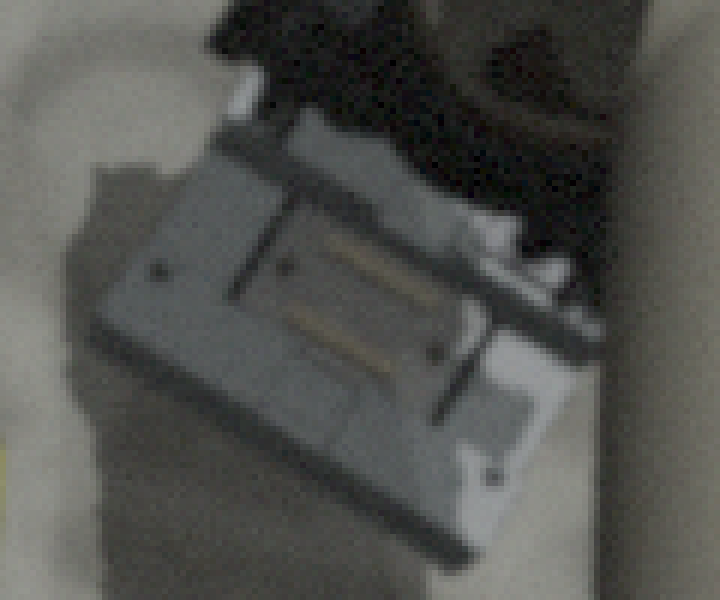

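Call:
arm_command(moves=[{"offset": [20, -40, -15], "turn": 0.08}, {"offset": [40, -80, -20], "turn": 0.16}, {"offset": [60, -120, -20], "turn": 0.24}, {"offset": [81, -160, -20], "turn": 0.32}, {"offset": [102, -200, -20], "turn": 0.4}])

```text
clock: 13.4
eef_pos: [0.4793, 0.2508, 0.3235]
ee_rot: [-2.943, -1.091, 0.015]
wrist_force: [0.3, 0.8, -0.4]
width: 0.0854
```

```bash
python3 -c "
from h import *
plan(.4324,.327,.25,27.4)"
```

```text
tcp [479.3 250.8 323.5] ang 40.69 tilt [-0.0097 -0.001 ] -> offset [ 16.  -87.1  73.9] turn 0.232 F [ 0.3  0.8 -0.4] w 85.4 t 13.4
```

Call:
arm_command(moves=[{"offset": [5, -29, 10], "turn": 0.1}, {"offset": [10, -58, 25], "turn": 0.2}, {"offset": [16, -87, 45], "turn": 0.232}, {"offset": [16, -87, 70], "turn": 0.232}, {"offset": [16, -87, 74], "turn": 0.232}], claw=0)

```text
clock: 13.9
eef_pos: [0.4325, 0.327, 0.2453]
ee_rot: [3.05, 0.746, -0.025]
wrist_force: [-1.3, -0.7, 0.6]
width: 0.0425
```

```bash
python3 -c "
from h import *
plan(.4324,.327,.19,27.4)
for n in('top','side'):
  f=snap(n,10);s=cv2.convertScaleAbs(cv2.cvtColor(f['image'],4),alpha=1.2)
  u=proj(f,[[.4324,.327,.05]])[0].astype(int)
  y0=max(0,u[1]-50);x0=max(0,u[0]-60);print(x0,y0)
  cv2.imwrite(f'pics/{n}10.png',cv2.resize(s[y0:y0+100,x0:x0+120],None,fx=6,fy=6,interpolation=0))
"
```

```text
tcp [432.5 327.  245.3] ang 27.49 tilt [-0.0151 -0.0052] -> offset [ 3.4  0.5 55.3] turn 0.002 F [-1.3 -0.7  0.6] w 42.5 t 13.9
200 257
315 220
```

View pics/side10.png

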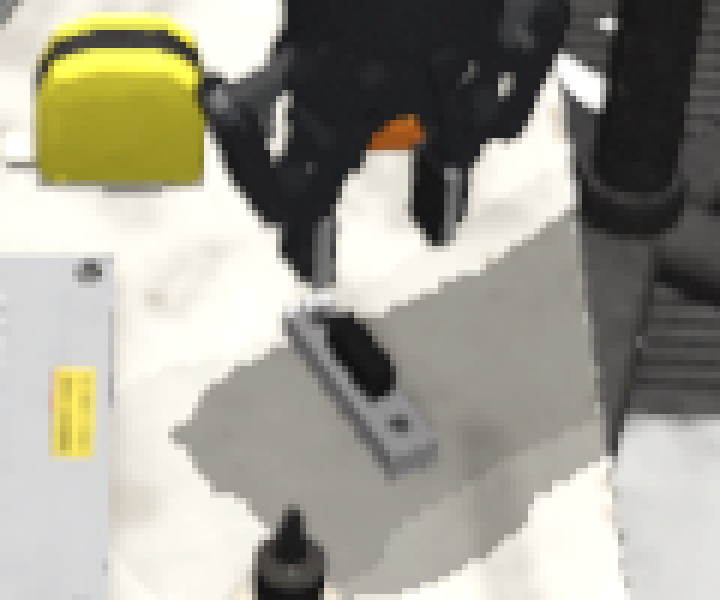

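View pics/top10.png

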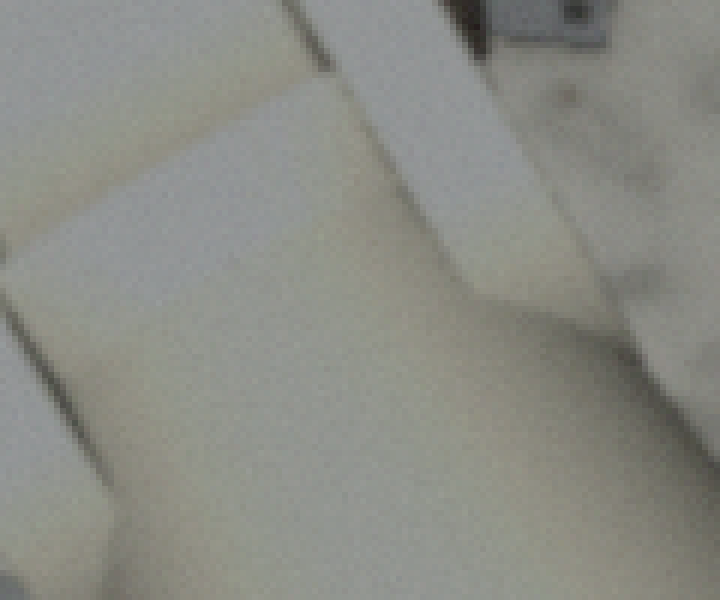

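Call:
arm_command(moves=[{"offset": [3, 0.5, 10], "turn": 0}, {"offset": [3, 0.5, 25], "turn": 0}, {"offset": [3, 0.5, 40], "turn": 0}, {"offset": [3, 0.5, 48], "turn": 0}, {"offset": [3, 0.5, 48], "turn": 0}])

```text
clock: 14.5
eef_pos: [0.4356, 0.327, 0.1985]
ee_rot: [3.051, 0.743, -0.024]
wrist_force: [0.2, 0.8, -0.8]
width: 0.0426
```

```bash
python3 -c "
from h import *
plan(.4324,.327,.19,27.4)
g=load('side',10)
a=np.radians(27.4)
for e in (160,165,168,170,173):
  X=[[.4325-.015*e/1e3+s*.028*np.cos(a),.327-.005*e/1e3+s*.028*np.sin(a),.2453-e/1e3] for s in(1,-1)]
  print(e,((proj(g,X)-[315,220])*6).round(0).tolist())
n='side'
f=snap(n,11);s=cv2.convertScaleAbs(cv2.cvtColor(f['image'],4),alpha=1.2)
cv2.imwrite(f'pics/{n}11.png',cv2.resize(s[230:310,330:410],None,fx=7,fy=7,interpolation=0))
"
```

```text
tcp [435.6 327.  198.5] ang 27.39 tilt [-0.0144 -0.0046] -> offset [-0.2 -1.1  8.5] turn -0.0 F [ 0.2  0.8 -0.8] w 42.6 t 14.5
160 [[307.0, 258.0], [443.0, 210.0]]
165 [[306.0, 268.0], [442.0, 220.0]]
168 [[306.0, 274.0], [442.0, 226.0]]
170 [[306.0, 277.0], [441.0, 230.0]]
173 [[305.0, 283.0], [441.0, 236.0]]
```

View pics/side11.png

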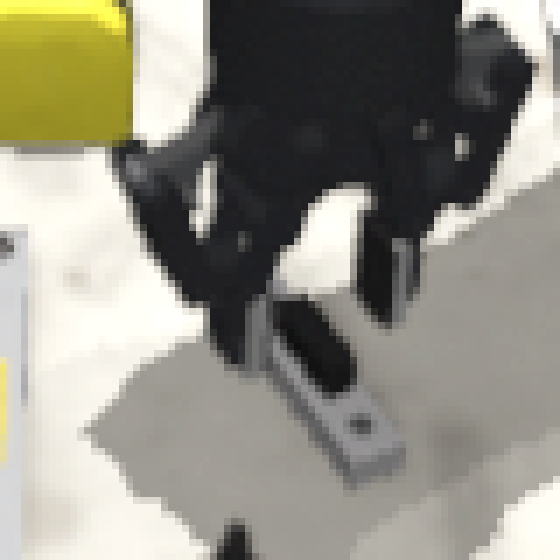

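```bash
python3 -c "
from h import *
g=load('side',11)
a=np.radians(27.4);ux=np.array([np.cos(a),np.sin(a),0]);uy=np.array([np.sin(a),-np.cos(a),0])
T=np.array([.4356-.0144*.172,.327-.0046*.172,.1985-.173])
for n,X in dict(tipL=[T+.0213*ux+s*.011*uy for s in(1,-1)],tipR=[T-.0213*ux+s*.011*uy for s in(1,-1)],ridge=[np.array([.4324,.327,.03])+s*.017*uy+q*.006*ux for s in(1,-1) for q in(1,-1)],bar=[np.array([.4324,.327,.014])+s*.042*uy+q*.01*ux for s in(1,-1) for q in(1,-1)]).items(): print(n,((proj(g,X)-[330,230])*7).round(0).tolist())
"
```

```text
tipL [[235.0, 336.0], [269.0, 382.0]]
tipR [[352.0, 294.0], [387.0, 339.0]]
ridge [[271.0, 300.0], [304.0, 289.0], [324.0, 371.0], [358.0, 359.0]]
bar [[220.0, 289.0], [274.0, 270.0], [350.0, 463.0], [406.0, 443.0]]
```

Call:
arm_command(moves=[{"offset": [0, -2, 2], "turn": 0}, {"offset": [0, -2, 5], "turn": 0}, {"offset": [0, -2, 5.5], "turn": 0}, {"offset": [0, -2, 5.5], "turn": 0}])

```text
clock: 14.95
eef_pos: [0.4348, 0.329, 0.1942]
ee_rot: [3.052, 0.744, -0.022]
wrist_force: [0.4, 0.3, -0.6]
width: 0.0427
```

Call:
arm_command(moves=[{"offset": [0, 0, 0], "turn": 0}, {"offset": [0, 0, 0], "turn": 0}, {"offset": [0, 0, 0], "turn": 0}, {"offset": [0, 0, 0], "turn": 0}, {"offset": [0, 0, 0], "turn": 0}], claw=0.9, newtons=50)

```text
clock: 15.45
eef_pos: [0.4349, 0.3291, 0.1944]
ee_rot: [3.052, 0.744, -0.021]
wrist_force: [-0.2, -0.3, 1.4]
width: 0.0106
```

Call:
arm_command(moves=[{"offset": [0, 0, -5], "turn": 0}, {"offset": [0, 0, -25], "turn": 0}, {"offset": [0, 0, -60], "turn": 0}, {"offset": [0, 0, -95], "turn": 0}, {"offset": [0, 0, -110], "turn": 0}])

```text
clock: 15.95
eef_pos: [0.4366, 0.3296, 0.3079]
ee_rot: [-3.051, -0.744, 0.015]
wrist_force: [0.3, -0.6, -0.3]
width: 0.0105
```

```bash
python3 -c "
from h import *
plan(.6115,.070,.305,63.8)
n='side'
f=snap(n,12);s=cv2.convertScaleAbs(cv2.cvtColor(f['image'],4),alpha=1.2)
cv2.imwrite(f'pics/{n}12.png',cv2.resize(s[150:270,310:430],None,fx=5,fy=5,interpolation=0))
"
```

```text
tcp [436.6 329.6 307.9] ang 27.4 tilt [-0.0097 -0.0011] -> offset [ 37.4 311.6   1.4] turn -0.635 F [ 0.3 -0.6 -0.3] w 10.5 t 15.95
```

View pics/side12.png

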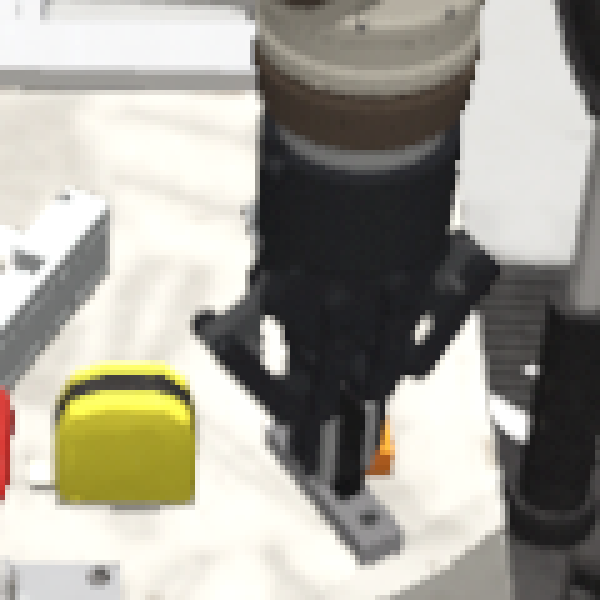

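Call:
arm_command(moves=[{"offset": [3, 30, -5], "turn": -0.08}, {"offset": [8, 70, -10], "turn": -0.16}, {"offset": [13, 110, -10], "turn": -0.24}, {"offset": [18, 150, -10], "turn": -0.32}, {"offset": [23, 190, -10], "turn": -0.4}])

```text
clock: 16.5
eef_pos: [0.5453, 0.1702, 0.3164]
ee_rot: [-2.838, -1.339, 0.015]
wrist_force: [-0.1, 0.9, -1.1]
width: 0.0105
```

```bash
python3 -c "
from h import *
plan(.6115,.070,.305,63.8)"
```

```text
tcp [545.3 170.2 316.4] ang 50.52 tilt [-0.0102 -0.0008] -> offset [-34.  116.1  10.7] turn -0.232 F [-0.1  0.9 -1.1] w 10.5 t 16.5
```

Call:
arm_command(moves=[{"offset": [-11, 38, 3], "turn": -0.1}, {"offset": [-22, 76, 6], "turn": -0.2}, {"offset": [-31, 106, 10], "turn": -0.232}, {"offset": [-34, 116, 20], "turn": -0.232}, {"offset": [-34, 116, 30], "turn": -0.232}])

```text
clock: 17.0
eef_pos: [0.6132, 0.0691, 0.2835]
ee_rot: [-2.664, -1.654, 0.017]
wrist_force: [0.1, 0.3, -1.4]
width: 0.0099
```

```bash
python3 -c "
from h import *
plan(.6115,.070,.265,63.8)
for n in('top','side'):
  f=snap(n,13);s=cv2.convertScaleAbs(cv2.cvtColor(f['image'],4),alpha=1.2)
  u=proj(f,[[.6115,.070,.07]])[0].astype(int)
  y0=max(0,u[1]-50);x0=max(0,u[0]-60);print(x0,y0)
  cv2.imwrite(f'pics/{n}13.png',cv2.resize(s[y0:y0+100,x0:x0+120],None,fx=6,fy=6,interpolation=0))
"
```

```text
tcp [613.2  69.1 283.5] ang 63.65 tilt [-0.0122 -0.0009] -> offset [ 1.2  0.  18.5] turn -0.003 F [ 0.1  0.3 -1.4] w 9.9 t 17.0
351 172
241 141
```

View pics/side13.png

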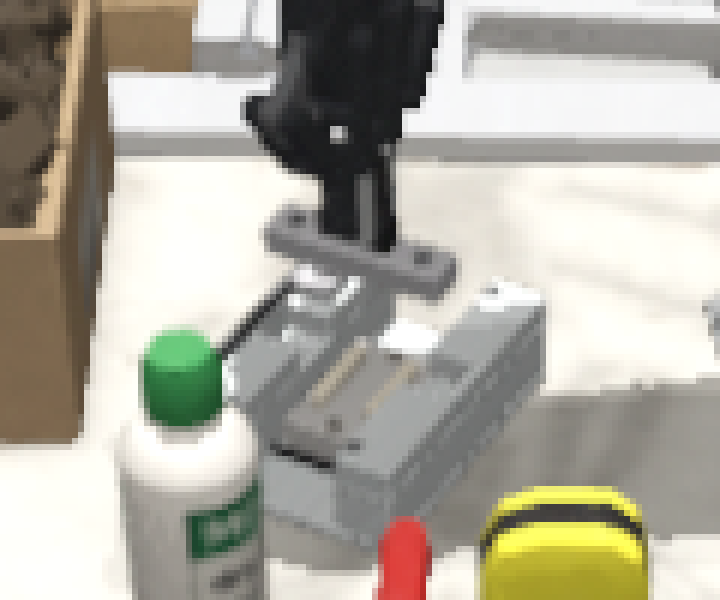

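View pics/top13.png

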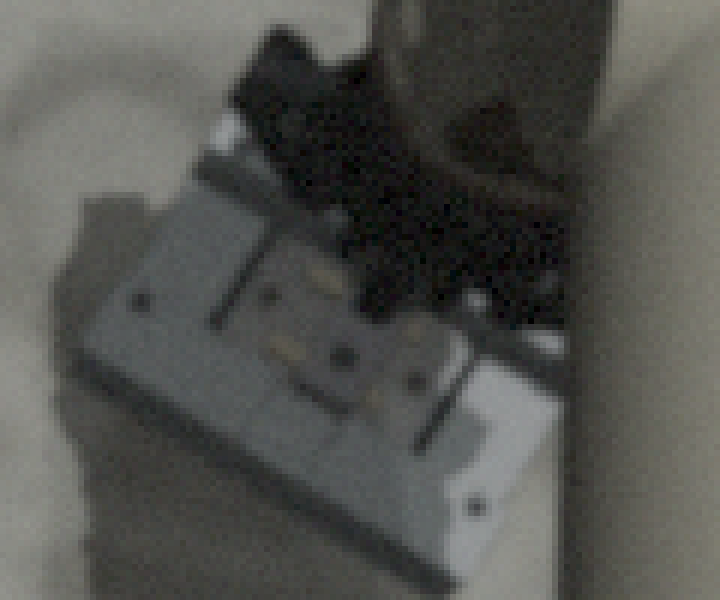

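```bash
python3 -c "
from h import *
ex=np.array([.8973,-.4415]);ey=np.array([.4415,.8973])
f=load('top',13);g=load('side',13)
c=lambda x,y:(350.6+x/6,171.6+y/6)
k=lambda x,y:(240.6+x/6,140.6+y/6)
p=ray(g,[k(297,217),k(423,257)],.103)[:,:2]*1e3
print('screws side',(p@np.c_[ex,ey]-[517.8,332.8]).round(1))
p=ray(f,[c(344,357)],.103)[:,:2]*1e3
print('screw top',(p@np.c_[ex,ey]-[517.8,332.8]).round(1))
# original screw separation from bench picture
f0=load('top');q=ray(f0,[(233.6+14.2,289.6+25.0),(233.6+44.7,289.6+13.3)],.014);print(np.linalg.norm(q[0]-q[1]),q.mean(0))
def L(k_,*a):
  W=rep(k_,edge(*a[:5],r=a[5]));m=W.mean(0)[:2]*1e3;print('   ',(np.array([m@ex,m@ey])-[517.8,332.8]).round(1))
L('bar end -x top',f,c(295,378),c(348,410),.103,-1,1.2)
L('bar end -x side',g,k(440,298),k(458,262),.1,1,1.5)
L('bar +y edge side',g,k(268,237),k(320,255),.103,-1,1.2)
L('bar +y edge2 side',g,k(395,272),k(436,288),.103,-1,1.2)
L('bar -y edge side',g,k(400,240),k(455,258),.103,1,1.2)
"
```

```text
screws side [[ 32.1  -2.4]
 [-28.7  -2.2]]
screw top [[-26.5  -1.2]]
0.06045618512876069 [0.4330503  0.32597912 0.014     ]
bar end -x top mid [576.   86.2] dir deg -114.82 n 10 sd 0.02
    [-39.   -1.2]
bar end -x side mid [572.7  92.9] dir deg -104.65 n 6 sd 0.07
    [-45.    3.4]
bar +y edge side mid [638.6  72.1] dir deg 152.11 n 9 sd 0.04
    [23.4 13.9]
bar +y edge2 side mid [586.9  95.7] dir deg 153.61 n 7 sd 0.02
    [-33.4  12.2]Traceback (most recent call last):
  File "<string>", line 19, in <module>
    L('bar -y edge side',g,k(400,240),k(455,258),.103,1,1.2)
    ~^^^^^^^^^^^^^^^^^^^^^^^^^^^^^^^^^^^^^^^^^^^^^^^^^^^^^^^
  File "<string>", line 14, in L
    W=rep(k_,edge(*a[:5],r=a[5]));m=W.mean(0)[:2]*1e3;print('   ',(np.array([m@ex,m@ey])-[517.8,332.8]).round(1))
             ~~~~^^^^^^^^^^^^^^^
  File "h.py", line 28, in edge
    vx,vy,x0,y0=cv2.fitLine(P.astype(np.float32),cv2.DIST_HUBER,0,.01,.01).ravel()
                ~~~~~~~~~~~^^^^^^^^^^^^^^^^^^^^^^^^^^^^^^^^^^^^^^^^^^^^^^^
cv2.error: OpenCV(4.12.0) /io/opencv/modules/imgproc/src/linefit.cpp:618: error: (-215:Assertion failed) npoints2 >= 0 || npoints3 >= 0 in function 'fitLine'
```

Call:
arm_command(moves=[{"offset": [1.5, -2.3, 8], "turn": -0.003}, {"offset": [1.5, -2.3, 18], "turn": -0.003}, {"offset": [1.5, -2.3, 28], "turn": -0.003}, {"offset": [1.5, -2.3, 32], "turn": -0.003}, {"offset": [1.5, -2.3, 32], "turn": -0.003}])

```text
clock: 17.6
eef_pos: [0.6098, 0.0733, 0.2499]
ee_rot: [-2.658, -1.66, 0.022]
wrist_force: [0.3, -0.7, -1.0]
width: 0.0101
```

```bash
python3 -c "
from h import *
plan(.6095,.0714,.245,63.8)
for n in('top','side'):
  f=snap(n,14);s=cv2.convertScaleAbs(cv2.cvtColor(f['image'],4),alpha=1.2)
  u=proj(f,[[.6115,.070,.05]])[0].astype(int)
  y0=max(0,u[1]-40);x0=max(0,u[0]-50);print(x0,y0)
  cv2.imwrite(f'pics/{n}14.png',cv2.resize(s[y0:y0+80,x0:x0+100],None,fx=7,fy=7,interpolation=0))
"
```

```text
tcp [609.8  73.3 249.9] ang 63.97 tilt [-0.0158 -0.0011] -> offset [-0.5  2.9  4.9] turn 0.003 F [ 0.3 -0.7 -1. ] w 10.1 t 17.6
360 185
251 157
```

View pics/side14.png

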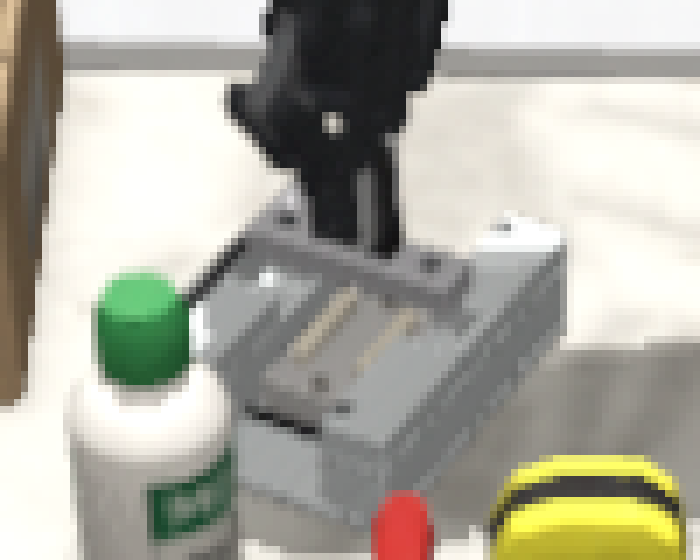

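View pics/top14.png

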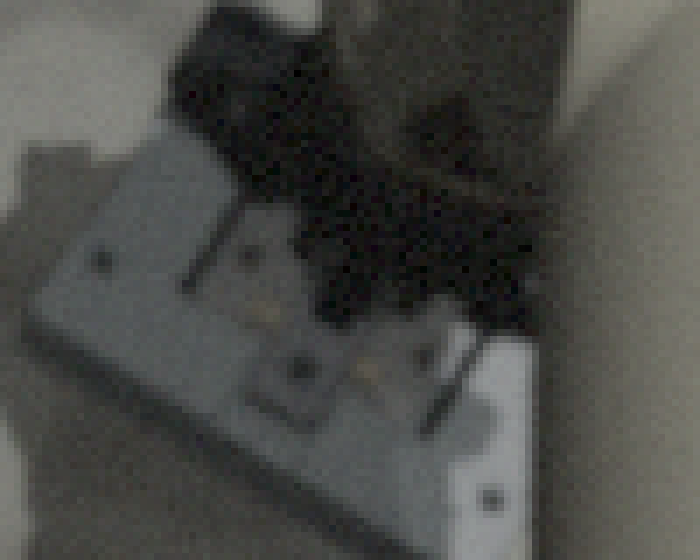

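```bash
python3 -c "
from h import *
ex=np.array([.8973,-.4415]);ey=np.array([.4415,.8973])
f=load('top',14);g=load('side',14)
c=lambda x,y:(359.6+x/7,184.6+y/7)
k=lambda x,y:(250.6+x/7,156.6+y/7)
M=lambda p:(p[:,:2]*1e3@np.c_[ex,ey]-[517.8,332.8]).round(1)
print('screws side',M(ray(g,[k(288,217),k(430,263)],.0695)))
print('screw top',M(ray(f,[c(302,369)],.0695)))
print('slot -x end top', )
def L(k_,*a):
  W=rep(k_,edge(*a[:5],r=a[5]));m=W.mean(0);print('   ',M(m[None]))
L('bar end -x top',f,c(250,400),c(312,430),.0695,-1,1.2)
L('bar +y edge2 side',g,k(385,278),k(450,300),.0695,-1,1.2)
L('bar -y edge top',f,c(330,425),c(355,375),.0695,-1,1.2)
L('bar +y edge top',f,c(255,390),c(290,330),.0695,1,1.2)
"
```

```text
screws side [[ 29.5  -3.2]
 [-30.2  -3.1]]
screw top [[-32.1   0.3]]
slot -x end top
bar end -x top mid [571.7  88.4] dir deg -111.1 n 9 sd 0.1
    [[-43.8  -1.1]]
bar +y edge2 side mid [586.7  94.8] dir deg 154.14 n 9 sd 0.02
    [[-33.3  11.3]]Traceback (most recent call last):
  File "<string>", line 15, in <module>
    L('bar -y edge top',f,c(330,425),c(355,375),.0695,-1,1.2)
    ~^^^^^^^^^^^^^^^^^^^^^^^^^^^^^^^^^^^^^^^^^^^^^^^^^^^^^^^^
  File "<string>", line 12, in L
    W=rep(k_,edge(*a[:5],r=a[5]));m=W.mean(0);print('   ',M(m[None]))
             ~~~~^^^^^^^^^^^^^^^
  File "h.py", line 28, in edge
    vx,vy,x0,y0=cv2.fitLine(P.astype(np.float32),cv2.DIST_HUBER,0,.01,.01).ravel()
                ~~~~~~~~~~~^^^^^^^^^^^^^^^^^^^^^^^^^^^^^^^^^^^^^^^^^^^^^^^
cv2.error: OpenCV(4.12.0) /io/opencv/modules/imgproc/src/linefit.cpp:618: error: (-215:Assertion failed) npoints2 >= 0 || npoints3 >= 0 in function 'fitLine'
```

```bash
python3 -c "
from h import *
for n,b in(('top',(385,225,425,255)),('side',(285,180,330,210))):
  f=load(n,14);s=cv2.cvtColor(f['image'],4);x0,y0,x1,y1=b
  s=cv2.normalize(s[y0:y1,x0:x1],None,0,255,32).clip(0,255)
  cv2.imwrite(f'pics/{n}14b.png',cv2.resize(s,None,fx=17,fy=17,interpolation=2))
  S=[[.6115+u*.8973+v*.4415,.07-u*.4415+v*.8973,.046] for u in(-.052,-.025) for v in (-.012,.012)]
  print(n,((proj(f,S)-[x0,y0]+.5)*17).round().tolist())
  f0=load(n);s=cv2.cvtColor(f0['image'],4)
  s=cv2.normalize(s[y0:y1,x0:x1],None,0,255,32).clip(0,255)
  cv2.imwrite(f'pics/{n}14c.png',cv2.resize(s,None,fx=17,fy=17,interpolation=2))
"
```

```text
top [[283.0, 475.0], [92.0, 360.0], [409.0, 269.0], [219.0, 154.0]]
side [[627.0, 384.0], [550.0, 472.0], [469.0, 332.0], [392.0, 420.0]]
```

View pics/top14b.png

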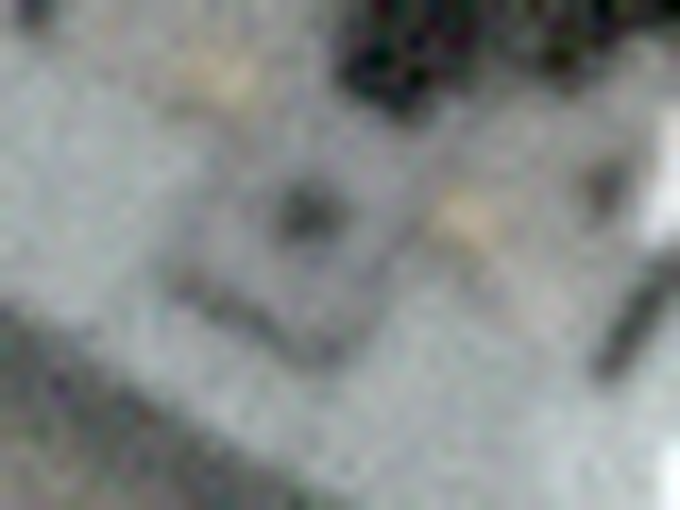

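View pics/top14c.png

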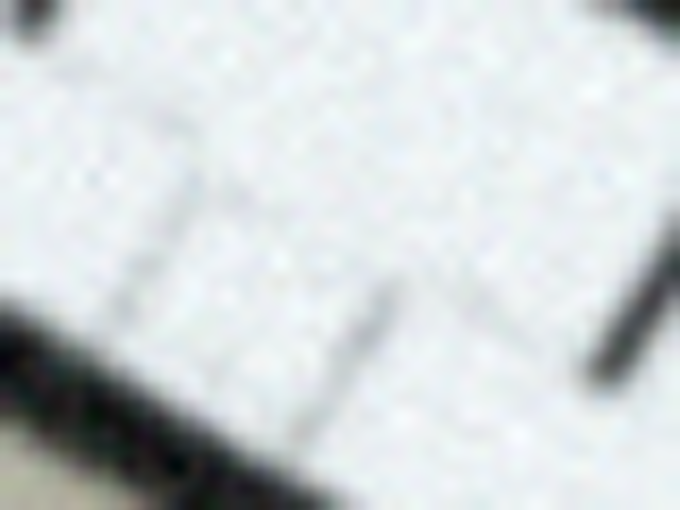

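View pics/side14b.png

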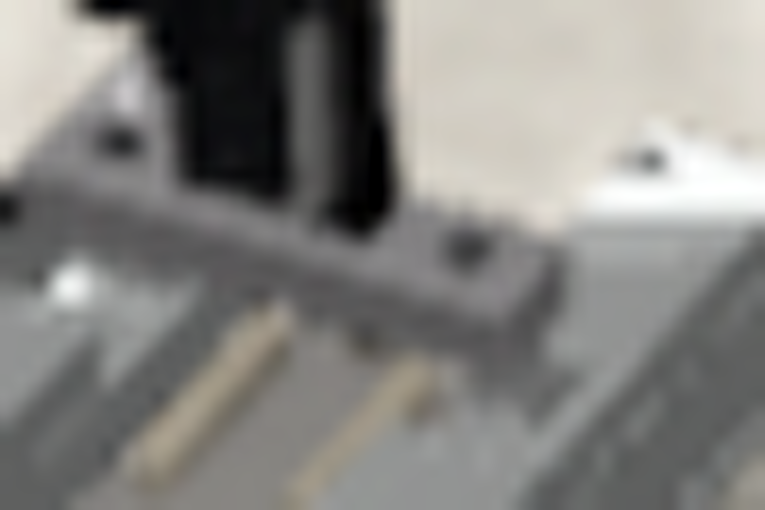

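```bash
python3 -c "
from h import *
for n,x0,y0 in(('top',385,225),('side',285,180)):
  f=load(n,14)
  for nm,P in dict(cornersTop=[(-.042,-.010,.0695),(-.042,.010,.0695)],cornersBot=[(-.042,-.010,.0555),(-.042,.010,.0555)],screw=[(-.0302,0,.0695),(.0302,0,.0695)],d1mm=[(-.042,-.009,.0695),(-.041,-.010,.0695)]).items():
    S=[[*cr(u,v),z] for u,v,z in P]
    print(n,nm,((proj(f,S)-[x0,y0]+.5)*17).round().tolist())
"
```

```text
top cornersTop [[347.0, 346.0], [185.0, 248.0]]
top cornersBot [[327.0, 372.0], [167.0, 275.0]]
top screw [[322.0, 205.0], [605.0, -259.0]]
top d1mm [[339.0, 341.0], [352.0, 338.0]]
side cornersTop [[560.0, 247.0], [495.0, 320.0]]
side cornersBot [[561.0, 322.0], [497.0, 395.0]]
side screw [[458.0, 261.0], [108.0, 148.0]]
side d1mm [[557.0, 251.0], [554.0, 245.0]]
```

Call:
arm_command(moves=[{"offset": [0, 1.2, 2], "turn": 0.002}, {"offset": [0, 1.2, 5], "turn": 0.002}, {"offset": [0, 1.2, 7], "turn": 0.002}, {"offset": [0, 1.2, 7], "turn": 0.002}])

```text
clock: 18.1
eef_pos: [0.6111, 0.0725, 0.2436]
ee_rot: [-2.661, -1.657, 0.021]
wrist_force: [0.1, -0.3, -1.4]
width: 0.0102
```

Call:
arm_command(moves=[{"offset": [0, 0, 1], "turn": 0}, {"offset": [0, 0, 2], "turn": 0}, {"offset": [0, 0, 3], "turn": 0}, {"offset": [0, 0, 4], "turn": 0}, {"offset": [0, 0, 4], "turn": 0}])

```text
clock: 18.6
eef_pos: [0.611, 0.0725, 0.2394]
ee_rot: [-2.66, -1.657, 0.021]
wrist_force: [-0.7, 0.4, -1.3]
width: 0.01
```

```bash
python3 -c "
from h import *
plan(.6109,.0707,.245,63.8)"
```

```text
tcp [611.   72.5 239.4] ang 63.84 tilt [-0.015  -0.0009] -> offset [-0.5  2.8 -5.6] turn 0.001 F [-0.7  0.4 -1.3] w 10.0 t 18.6
```

Bar bottom is now at about 45 mm with no contact. I'll continue in small steps.

Call:
arm_command(moves=[{"offset": [0, 0, 1], "turn": 0}, {"offset": [0, 0, 2], "turn": 0}, {"offset": [0, 0, 3], "turn": 0}, {"offset": [0, 0, 3], "turn": 0}])

```text
clock: 19.0
eef_pos: [0.6109, 0.0725, 0.2362]
ee_rot: [-2.66, -1.657, 0.021]
wrist_force: [0.5, -0.9, -1.6]
width: 0.0102
```

```bash
python3 -c "
from h import *
plan(.6109,.0707,.235,63.8)"
```

```text
tcp [610.9  72.5 236.2] ang 63.84 tilt [-0.0153 -0.001 ] -> offset [-0.4  3.   1.2] turn 0.001 F [ 0.5 -0.9 -1.6] w 10.2 t 19.0
```

Call:
arm_command(moves=[{"offset": [0, 0.5, 1.5], "turn": 0}, {"offset": [0, 0.5, 3], "turn": 0}, {"offset": [0, 0.5, 4.5], "turn": 0}, {"offset": [0, 0.5, 5], "turn": 0}, {"offset": [0, 0.5, 5], "turn": 0}])

```text
clock: 19.5
eef_pos: [0.6112, 0.0723, 0.2311]
ee_rot: [-2.66, -1.657, 0.021]
wrist_force: [-0.5, -0.4, -1.2]
width: 0.0104
```

Call:
arm_command(moves=[{"offset": [0, 0, 1], "turn": 0}, {"offset": [0, 0, 2], "turn": 0}, {"offset": [0, 0, 3], "turn": 0}, {"offset": [0, 0, 3], "turn": 0}])

```text
clock: 19.9
eef_pos: [0.6111, 0.0723, 0.2279]
ee_rot: [-2.66, -1.657, 0.022]
wrist_force: [-0.2, 0.5, -0.5]
width: 0.0101
```

Call:
arm_command(moves=[{"offset": [0, 0, 0.6], "turn": 0}, {"offset": [0, 0, 1.2], "turn": 0}, {"offset": [0, 0, 1.8], "turn": 0}, {"offset": [0, 0, 1.8], "turn": 0}])

```text
clock: 20.3
eef_pos: [0.611, 0.0723, 0.2265]
ee_rot: [-2.66, -1.657, 0.021]
wrist_force: [-2.4, 0.2, 1.9]
width: 0.0105
```

Call:
arm_command(moves=[{"offset": [0, 0, 0.6], "turn": 0}, {"offset": [0, 0, 0.6], "turn": 0}])

```text
clock: 20.5
eef_pos: [0.6109, 0.0723, 0.2263]
ee_rot: [-2.66, -1.657, 0.021]
wrist_force: [-3.7, -0.6, 4.3]
width: 0.0104
```

Call:
arm_command(moves=[{"offset": [0, 0, 0], "turn": 0}, {"offset": [0, 0, 0], "turn": 0}, {"offset": [0, 0, 0], "turn": 0}], claw=0.3)

```text
clock: 20.8
eef_pos: [0.611, 0.0723, 0.2261]
ee_rot: [-2.66, -1.657, 0.021]
wrist_force: [-0.1, -0.0, -0.8]
width: 0.0296
```

Call:
arm_command(moves=[{"offset": [0, 0, -10], "turn": 0}, {"offset": [0, 0, -40], "turn": 0}, {"offset": [0, 0, -75], "turn": 0}, {"offset": [0, 0, -90], "turn": 0}])

```text
clock: 21.2
eef_pos: [0.6127, 0.0724, 0.3202]
ee_rot: [-2.662, -1.658, 0.015]
wrist_force: [-0.3, 0.2, -0.6]
width: 0.0304
```

```bash
python3 -c "
from h import *
plan(*cr(.036,-.062),.30,63.8)
for n in('top','side'):
  f=snap(n,15);s=cv2.convertScaleAbs(cv2.cvtColor(f['image'],4),alpha=1.2)
  u=proj(f,[[.6115,.070,.05]])[0].astype(int)
  y0=max(0,u[1]-40);x0=max(0,u[0]-50);print(x0,y0)
  cv2.imwrite(f'pics/{n}15.png',cv2.resize(s[y0:y0+80,x0:x0+100],None,fx=7,fy=7,interpolation=0))
"
```

```text
tcp [612.7  72.4 320.2] ang 63.84 tilt [-0.0109 -0.0005] -> offset [-63.8  37.7  20.2] turn 0.001 F [-0.3  0.2 -0.6] w 30.4 t 21.2
360 185
251 157
```

View pics/side15.png

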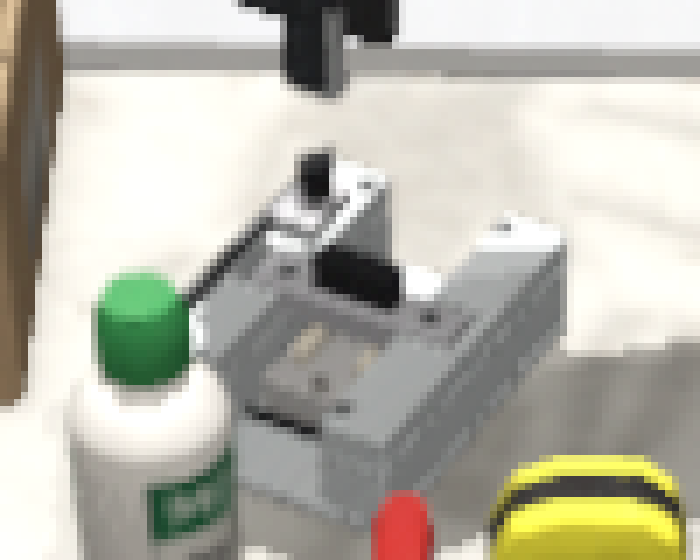

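View pics/top15.png

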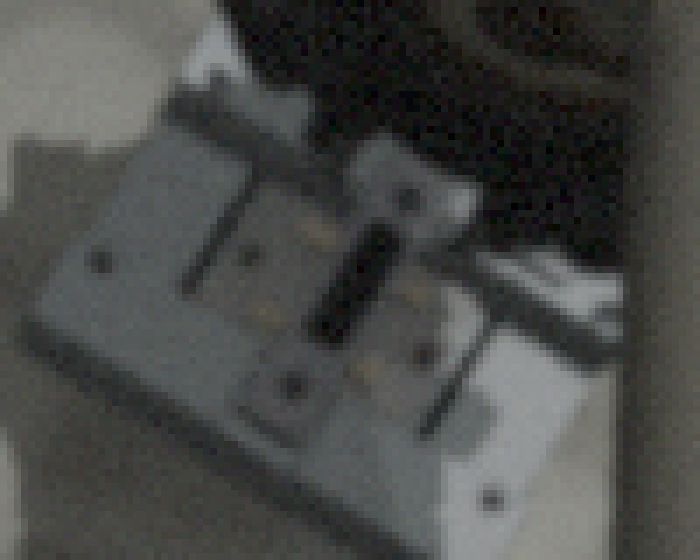

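Call:
arm_command(moves=[{"offset": [-20, 12, 0], "turn": 0}, {"offset": [-45, 25, 0], "turn": 0}, {"offset": [-64, 38, 0], "turn": 0}, {"offset": [-64, 38, 25], "turn": 0}, {"offset": [-64, 38, 45], "turn": 0}], claw=1)

```text
clock: 21.8
eef_pos: [0.6181, -0.0027, 0.2718]
ee_rot: [-2.663, -1.656, 0.016]
wrist_force: [0.6, 0.2, -0.9]
width: -0.0005
```

```bash
python3 -c "
from h import *
plan(*cr(.036,-.062),.235,63.8)"
```

```text
tcp [618.1  -2.7 271.8] ang 63.76 tilt [-0.0121 -0.0004] -> offset [ 1.5  0.1 36.8] turn -0.001 F [ 0.6  0.2 -0.9] w -0.5 t 21.8
```

Call:
arm_command(moves=[{"offset": [0, 0, 12], "turn": 0}, {"offset": [0, 0, 24], "turn": 0}, {"offset": [0, 0, 34], "turn": 0}, {"offset": [0, 0, 37], "turn": 0}, {"offset": [0, 0, 37], "turn": 0}])

```text
clock: 22.3
eef_pos: [0.6177, -0.0026, 0.2346]
ee_rot: [-2.662, -1.656, 0.017]
wrist_force: [0.1, -0.1, 0.4]
width: -0.0001
```

```bash
python3 -c "
from h import *
plan(*cr(.036,-.021),.235,63.8)
for n in('top','side'):
  f=snap(n,16);s=cv2.convertScaleAbs(cv2.cvtColor(f['image'],4),alpha=1.2)
  u=proj(f,[[.6115,.050,.05]])[0].astype(int)
  y0=max(0,u[1]-40);x0=max(0,u[0]-50);print(x0,y0)
  cv2.imwrite(f'pics/{n}16.png',cv2.resize(s[y0:y0+80,x0:x0+100],None,fx=7,fy=7,interpolation=0))
"
```

```text
tcp [617.7  -2.6 234.6] ang 63.77 tilt [-0.0123 -0.0004] -> offset [42.4  0.2 -0.6] turn -0.0 F [ 0.1 -0.1  0.4] w -0.1 t 22.3
370 186
251 152
```

View pics/side16.png

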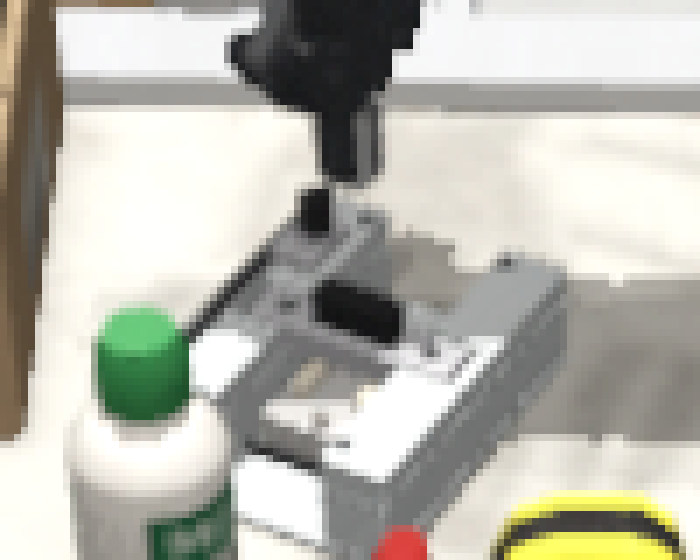

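```bash
python3 -c "
from h import *
g=load('side',16)
for z in (.061,.065,.07):
  P=[[*cr(.036+a,-.063+b),z] for a in(-.011,.011) for b in (-.0145,.0145)]
  print(z,((proj(g,P)-[250.5,151.5])*7).round().tolist())
print(((proj(g,[[*cr(.036,-.0324),.074],[*cr(.036,-.0324),.054]])-[250.5,151.5])*7).round())
"
```

```text
0.061 [[399.0, 171.0], [361.0, 211.0], [349.0, 155.0], [311.0, 195.0]]
0.065 [[399.0, 162.0], [361.0, 202.0], [349.0, 147.0], [310.0, 186.0]]
0.07 [[399.0, 151.0], [361.0, 191.0], [348.0, 136.0], [310.0, 175.0]]
[[313. 197.]
 [315. 240.]]
```

Call:
arm_command(moves=[{"offset": [4, 0, 0], "turn": 0}, {"offset": [8, 0, 0], "turn": 0}, {"offset": [12, 0, 0], "turn": 0}, {"offset": [16, 0, 0], "turn": 0}, {"offset": [20, 0, 0], "turn": 0}])

```text
clock: 22.9
eef_pos: [0.627, 0.0156, 0.2358]
ee_rot: [-2.663, -1.657, 0.014]
wrist_force: [-0.3, -0.7, 1.5]
width: -0.0001
```

Call:
arm_command(moves=[{"offset": [4, 0, 0], "turn": 0}, {"offset": [8, 0, 0], "turn": 0}, {"offset": [12, 0, 0], "turn": 0}, {"offset": [12, 0, 0], "turn": 0}])

```text
clock: 23.3
eef_pos: [0.6325, 0.0269, 0.2356]
ee_rot: [-2.663, -1.657, 0.014]
wrist_force: [-0.0, -0.6, 0.9]
width: 0.0
```

```bash
python3 -c "
from h import *
plan(*cr(.036,-.021),.235,63.8)
for n in('side',):
  f=snap(n,17);s=cv2.convertScaleAbs(cv2.cvtColor(f['image'],4),alpha=1.2)
  x0,y0=251,152
  cv2.imwrite(f'pics/{n}17.png',cv2.resize(s[y0:y0+80,x0:x0+100],None,fx=7,fy=7,interpolation=0))
"
```

```text
tcp [632.5  26.9 235.6] ang 63.8 tilt [-0.0104 -0.0004] -> offset [ 9.2 -0.3  0.5] turn 0.0 F [-0.  -0.6  0.9] w 0.0 t 23.3
```

View pics/side17.png

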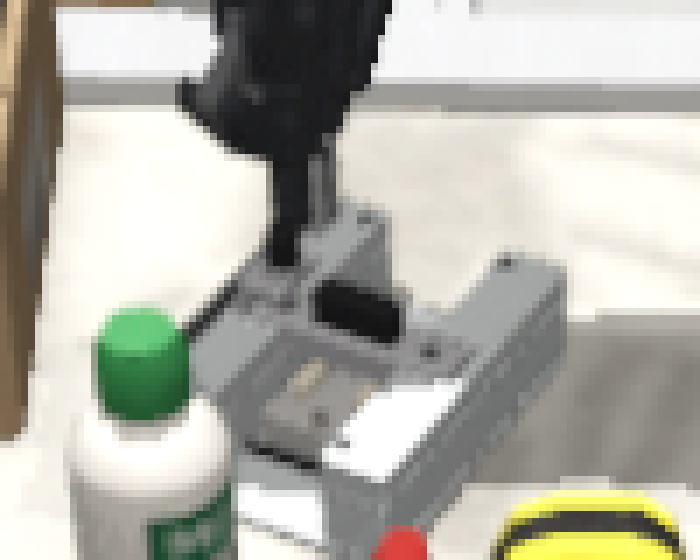

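Call:
arm_command(moves=[{"offset": [2, 0, 0], "turn": 0}, {"offset": [4, 0, 0], "turn": 0}, {"offset": [6, 0, 0], "turn": 0}, {"offset": [8, 0, 0], "turn": 0}, {"offset": [8, 0, 0], "turn": 0}])

```text
clock: 23.85
eef_pos: [0.636, 0.0341, 0.2354]
ee_rot: [-2.662, -1.657, 0.015]
wrist_force: [0.3, -1.6, -0.5]
width: 0.0003
```

Call:
arm_command(moves=[{"offset": [1, 0, 0], "turn": 0}, {"offset": [2, 0, 0], "turn": 0}, {"offset": [3, 0, 0], "turn": 0}, {"offset": [3, 0, 0], "turn": 0}])

```text
clock: 24.25
eef_pos: [0.6371, 0.0363, 0.2354]
ee_rot: [-2.664, -1.657, 0.017]
wrist_force: [-3.7, -5.5, 1.9]
width: 0.0002
```

Call:
arm_command(moves=[{"offset": [1, 0, 0], "turn": 0}, {"offset": [2, 0, 0], "turn": 0}, {"offset": [2, 0, 0], "turn": 0}])

```text
clock: 24.55
eef_pos: [0.6375, 0.0371, 0.2354]
ee_rot: [-2.666, -1.657, 0.021]
wrist_force: [-5.5, -8.9, 2.2]
width: -0.0003
```

```bash
python3 -c "
from h import *
plan(*cr(.036,-.021),.235,63.8)"
```

```text
tcp [637.5  37.1 235.4] ang 63.71 tilt [-0.0131 -0.0047] -> offset [-1.3 -0.2  0.5] turn -0.001 F [-5.5 -8.9  2.2] w -0.3 t 24.55
```

Call:
arm_command(moves=[{"offset": [-8, 0, 0], "turn": 0}, {"offset": [-15, 0, 0], "turn": 0}, {"offset": [-15, 0, -40], "turn": 0}, {"offset": [-15, 0, -85], "turn": 0}, {"offset": [-15, 0, -120], "turn": 0}])

```text
clock: 25.05
eef_pos: [0.632, 0.024, 0.3582]
ee_rot: [-2.666, -1.657, 0.019]
wrist_force: [0.2, 0.2, -0.2]
width: -0.0001
```

Call:
arm_command(moves=[{"offset": [-30, -30, -10], "turn": 0}, {"offset": [-60, -60, -20], "turn": 0}, {"offset": [-90, -90, -20], "turn": 0}, {"offset": [-110, -120, -20], "turn": 0}, {"offset": [-110, -150, -20], "turn": 0}])

```text
clock: 25.55
eef_pos: [0.447, -0.0094, 0.3807]
ee_rot: [-2.668, -1.654, 0.017]
wrist_force: [1.5, -0.1, 0.3]
width: 0.0001
```

```bash
python3 -c "
from h import *
plan(*cr(.036,-.021),.235,63.8)
for n in('top','side'):
  f=snap(n,18);s=cv2.convertScaleAbs(cv2.cvtColor(f['image'],4),alpha=1.2)
  u=proj(f,[[.6115,.070,.05]])[0].astype(int)
  y0=max(0,u[1]-45);x0=max(0,u[0]-50);print(x0,y0)
  cv2.imwrite(f'pics/{n}18.png',cv2.resize(s[y0:y0+80,x0:x0+100],None,fx=7,fy=7,interpolation=0))
  for t in (.03,.036,.04):
    print(t,((proj(f,[[*cr(.036,-.04+t),.074],[*cr(.036,-.04+t),.056]])-[x0-.5,y0-.5])*7).round().tolist())
  cv2.imwrite(f'pics/{n}18f.png',s)
"
```

```text
tcp [447.   -9.4 380.7] ang 63.58 tilt [-0.0103 -0.0039] -> offset [125.9 150.4 143.6] turn -0.004 F [ 1.5 -0.1  0.3] w 0.1 t 25.55
360 180
0.03 [[472.0, 205.0], [459.0, 223.0]]
0.036 [[452.0, 193.0], [439.0, 211.0]]
0.04 [[439.0, 185.0], [426.0, 203.0]]
251 152
0.03 [[282.0, 228.0], [284.0, 267.0]]
0.036 [[274.0, 237.0], [276.0, 276.0]]
0.04 [[268.0, 242.0], [271.0, 282.0]]
```

View pics/top18.png

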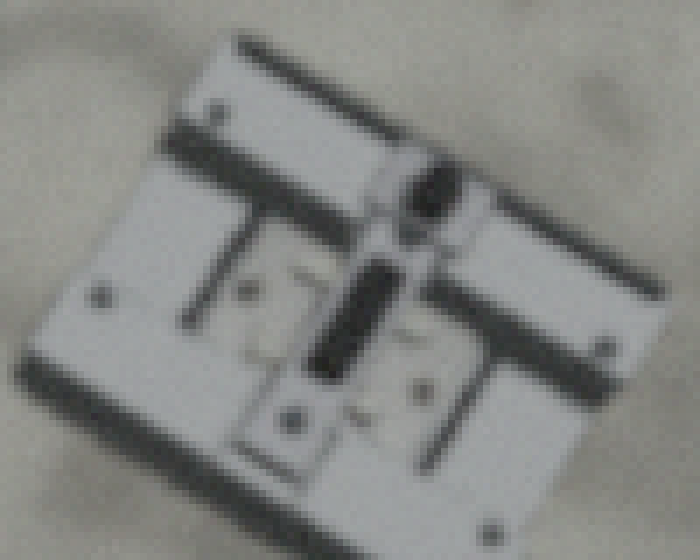

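View pics/side18.png

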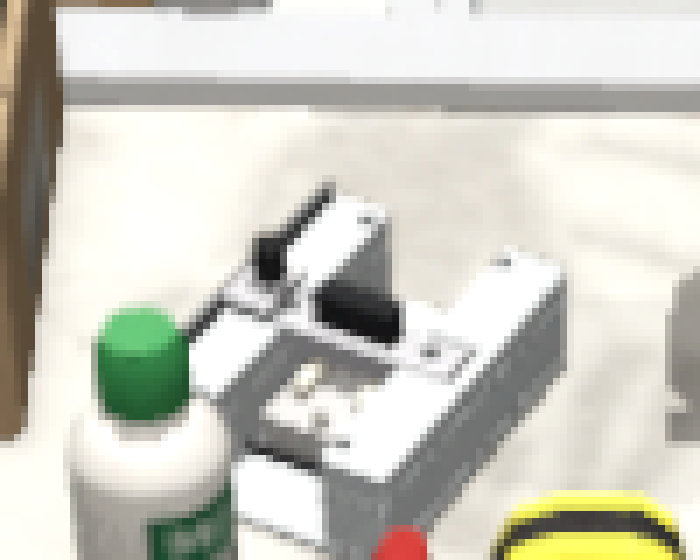

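View pics/side18f.png

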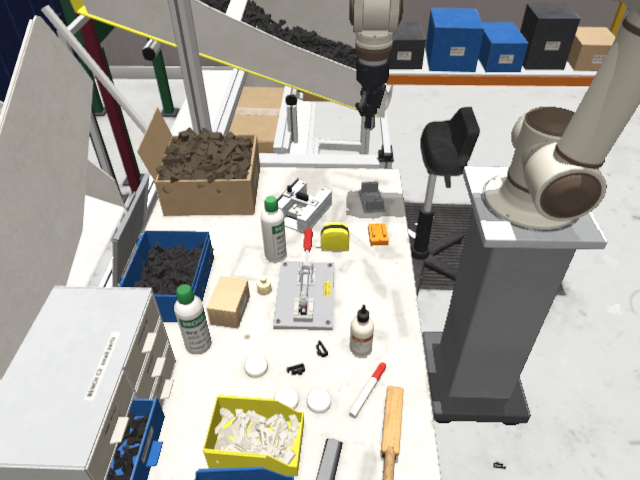

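The bolt knob lies at top (441,182) and side (268,241), where I predicted it for 0.040 travel. The bar is flush in the slot with the plate across its end.

```bash
python3 -c "
from h import *
a=load('side',0)['image'];b=load('side',18)['image']
for n,(x0,y0,x1,y1) in dict(can=(258,194,290,264),bottle=(348,305,376,358),tape=(318,220,352,252),orange=(366,220,392,247)).items():
  d=cv2.phaseCorrelate(cv2.cvtColor(a[y0:y1,x0:x1],7).astype('f4'),cv2.cvtColor(b[y0:y1,x0:x1],7).astype('f4'));print(n,np.round(d[0],2),round(d[1],2))
from rig import workorder,status
s=status.state();print(s['wrist_force'],s['clock'],abs(s['joint_velocities']).max())
print(workorder.sign_off())
"
```

```text
can [0.03 0.46] 0.97
bottle [0.01 0.01] 1.0
tape [-0.02 -0.16] 0.99
orange [0.47 0.48] 1.0
[0.97937138 0.19364534 0.82404858] 25.65 0.06672677197819105
the job is handed in; nothing more can be done
None
```

The job is handed in at about 25.7 s. I moved the nest from the rack to the bench, regripped it by its ends and lowered it between the stop ribs. I then lowered the keeper bar into the cross slot and pushed the bolt across until it met its end stop, at about 10 N.

**Final views:**
- The nest lies flat between both ribs, and the bar sits flush in the slot.
- The knob is where 0.040 m travel should put it in both cameras, to within about a pixel (roughly 2 mm).
- The arm is raised well clear, with its wrist force near zero.

**Checks that disagreed:**
- **Bar position:** before lowering, the two cameras differed by 2–3 mm on the bar's position along the cradle. I relied on the arm's own position, and the bar went in without side force.
- **Tool tilt:** the tool leaned by up to about 0.9° during the work, and the parts still lay flat after release.
- **Bystanders:** comparing the first and last side views, the oil bottle shifted 0.01 px and the tape measure 0.16 px. The spray can and the orange look-alike each read about half a pixel. I put that down to measurement noise: the arm never came near the can, the measured force stayed low, and the orange part was never approached.

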